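# Shim the tube rack snug in its travel bay

## Task

Get the tube rack ready for the drive: stand grey spacer plates, one after another, in the gap between the bay's low end stop and the rack until the rack sits snug, clamped by the sprung buffer hidden under the hood. Push each plate fully down to the bay floor, handle the rack gently, and add no more once it is snug; keep the spare plates out of the bay, and leave the tape roll and specimen cup where they are.

Things in the scene. Friction and masses are not known exactly. Their poses are not given: they have to be found in the camera images.
- stop (a point): Point of the fixed travel bay: worktop level, centre line, under the inner face of its aluminium end stop. Axes: y along the bay from stop to hood, x across, z up. Bay floor at z 6 mm (base 325 x 84 mm). Stop: y -12 to 0, 56 mm wide, top at z 44. No side walls by the gap; rails 16 mm high at y 77 to 165, x +-35; closed white hood y 165 to 290, 82 mm high.
- hood_mouth (a point): Middle of the hood's mouth, on the bay floor. At an unknown depth in the hood is a sprung buffer. Short of it the rack slides freely (under 3 N); once met, it resists at once with 6 N, rising to 13 N in 27 mm, then solid. Snug means the buffer presses the rack on to the plates; this takes 1, 2 or 3. The gap seen while the rack is still loose tells nothing.
- rack: Blue tube rack, 190 mm long (its y, pointing into the hood), 62 wide (x), 64 tall, 0.16 kg, two tubes fixed in it (tops at z 94, 71 and 95 mm from its near end). Origin: centre of its underside. The flat end wall near the stop (y -95, 62 x 64 mm) rises over 20 mm above stop and plates, so a held plate can push it back above them and then be lowered into the gap.
- tape_roll: Roll of beige tape lying flat, 54 mm across, 19 mm high; a bystander. Origin: centre of its underside.
- specimen_cup: Closed specimen cup, 62 mm across, 72 mm high; a bystander. Origin: centre of its underside.
- spacer_1: Grey plastic spacer plate, one of four alike, standing upright: 18 mm thick (its x), 68 wide (y), 40 tall (z), 0.07 kg. Body 54 wide; at each end a lug 10 mm thick over the full height. Grip from above across the lugs (68 mm), so that 22 mm wide fingers clear the neighbouring plates, stop and rack. Origin: centre of its underside. Both faces alike.
- spacer_2: Grey plastic spacer plate, one of four alike, standing upright: 18 mm thick (its x), 68 wide (y), 40 tall (z), 0.07 kg. Body 54 wide; at each end a lug 10 mm thick over the full height. Grip from above across the lugs (68 mm), so that 22 mm wide fingers clear the neighbouring plates, stop and rack. Origin: centre of its underside. Both faces alike.
- spacer_3: Grey plastic spacer plate, one of four alike, standing upright: 18 mm thick (its x), 68 wide (y), 40 tall (z), 0.07 kg. Body 54 wide; at each end a lug 10 mm thick over the full height. Grip from above across the lugs (68 mm), so that 22 mm wide fingers clear the neighbouring plates, stop and rack. Origin: centre of its underside. Both faces alike.
- spacer_4: Grey plastic spacer plate, one of four alike, standing upright: 18 mm thick (its x), 68 wide (y), 40 tall (z), 0.07 kg. Body 54 wide; at each end a lug 10 mm thick over the full height. Grip from above across the lugs (68 mm), so that 22 mm wide fingers clear the neighbouring plates, stop and rack. Origin: centre of its underside. Both faces alike.

How it is judged:
By the outcome, as a careful person would: the job done as asked, in the order asked, and still so for the second after the job is handed in, with the robot touching nothing.
It also fails if it takes over 72 s, if anything falls off the work surface, if the arm or the gripper's body presses on something with over 40 N, if the wrist force passes 120 N, or if a joint passes its speed limit or range.

## Robot

A 7-joint arm with a two-finger parallel gripper is mounted at the origin on a cart in front of the work surface, level with it; the furniture and walls round the work are solid. World frame = base frame: x ahead of the robot, y to its left, z up, the work surface at z = 0. Lengths are in m, angles in rad, forces in N, time in s.
With the tool pointing down it reaches from about 0.4 to 0.85 m from the base axis. Payload 4.5 kg.
Tool frame: the origin (TCP) lies midway between the tips of the shut fingers; the grasp point (between the pads) lies 19 mm behind it; z points along the fingers, y is the direction in which the jaws open and shut (so a half turn about z gives the same grasp; the last joint's range is limited). The gripper opens to 88 mm and grips with 3 to 60 N. Pads are 18 mm wide; open, the fingers measure 123 mm over their backs; the gripper's body (75 mm by 187 mm) begins 45 mm behind the grasp point.
Start: joints at [-1.169, 0.689, -0.195, 1.565, 0.157, 0.902, -0.215], TCP at [0.225, 0.583, 0.239] pointing down, gripper open.
Joint ranges: [-3.01, 3.01], [-0.46, 2.08], [-1.47, 1.51], [0.13, 2.56], [-1, 4.14], [0.04, 2.09], [-2.66, 2.66]. Speed limits (rad/s): [2.57, 2.57, 3.14, 3.14, 3.14, 3.14, 3.14].

## Interface

Orientations are given as a unit quaternion [x, y, z, w].
In Python, from plant import r, viewer gives the robot as it stands.
- The arm moves only by the tool play_rows, never from a script. Its argument "commands" is a list of rows, each an object with "delta_rot": the turn, a rotation vector about the tool's x, y, z normalised to -1 to 1, where 1 is pi rad, a list of three; "travel": the shift along the tool's x, y, z normalised to -1 to 1, where 1 is 15 cm, a list of three; "gripper": the opening, from -1 (shut) to 1 (fully open). In form: [{"delta_rot": [wx, wy, wz], "travel": [x, y, z], "gripper": gripper}, ...]. A call has 1 to 12 rows; each row is the pose to reach, as a shift and turn from the pose commanded when the call began, along the tool's axes at that moment, turning the shorter way round; what a row does not reach only later rows make up. A row lasts 1/8 s, in which the tool goes at most 62.5 mm and 10.7 degrees, less where a joint would pass 70% of its speed; a pose out of reach is approached as far as the arm can. A call with a number of a shift or a turn outside -1 to 1 is refused whole. A call with a gripper value outside its range is refused whole. The fingers move at their own pace and stop on an object; "force" is the grip in N (left out, the last holds). Time passes only in rows, so rows that repeat a pose let the fingers close. It gives the time, the measured TCP pose, the force and the opening at its end, in the units of the state.
- r.get_state(): the state, without advancing time (a new reading comes with each control period).
- viewer.snapshot(name): name is "side" or "top" or "wrist"; returns a dict with "color" (420x560x3 uint8, red, green, blue), "z_map" (420x560 float32, m along the optical axis (not along the pixel's ray), 0 where there is no reading), "fx", "fy", "cx", "cy" (pixels), "origin" and "attitude" of the camera in the world. Camera axes: x right, y up, looking along -z (the intrinsics and any distortion apply to the point x, -y, -z); pixel columns grow to the right and rows downward; lengths in m; the calibration is good to about 2 mm. A picture is of the moment at which its call begins.
- r.finish_job(): hands the job in, once; it reports no verdict.
Trained networks look in the newest picture that a camera, given by its name, has taken for a name from the list of things; names that differ only in an ending like _2 or _b are one class to them, and where a whole thing is asked for, a point or a joint stands for the part that bears it (a point fixed in the world has none). Each returns a list of dicts, best first, with "conf" (0 to 1); they miss things now and then, are a little off and sometimes report something else, mostly with a low value. They report only what shows in the picture. A call takes as long as a camera call.
- viewer.outline_of(camera, label): "pixels" (420x560 bool, what is visible of it) and "at" ([column, row] in pixels, amid what is visible of it).
- viewer.pinpoint(camera, label): "at" ([column, row] in pixels: a listed point, or the origin of a listed thing).
The state is a dict: "clock": time; "q": joint angles; "qd": joint speeds; "joint_torque": joint torques, N m; "tool_pos": TCP position; "eef_rot": TCP orientation; "contact_force": force on the tool from outside, world axes, zero at the start; "moment": the same for the moment, N m; "opening": opening from 0.0 (shut) to 1.0 (fully open).
Only numpy, scipy, OpenCV 4.12 (cv2) and the standard library are available. Lean on these libraries where they do the work, as an engineer would, in place of code of your own. Each camera call takes 0.05 s, during which the arm holds its last target. There are 200 camera calls.

## Working session

There is one attempt and no reset: what is moved stays moved. The work goes in short steps, Python scripts to look and compute and a tool call to move; the robot and the scene stay as the last step left them, time stands still between calls to the robot, and variables do not carry over. Pictures are saved under pics/ and viewed, about 8 in all and at most 12, crops included, and the job is handed in when it is done.

Besides the shell and the picture viewer there is one more tool, called after ">>>" as a command line: name --argument value ..., lists and objects as JSON in quotes. play_rows: Moves the arm, as the interface text tells. Its arguments: {"type":"object","properties":{"commands":{"type":"array","items":{"type":"object","properties":{"delta_rot":{"type":"array","items":{"type":"number","minimum":-1,"maximum":1}},"travel":{"type":"array","items":{"type":"number","minimum":-1,"maximum":1}},"gripper":{"type":"number"}}}},"force":{"type":"number"}},"required":["commands"]}

```bash
mkdir -p pics; ls; cat > h.py <<'E'
import numpy as np, cv2
from scipy.spatial.transform import Rotation as R
from plant import r, viewer
def rot(a):
    a=np.array(a,float)
    return a if a.shape==(3,3) else R.from_quat(a).as_matrix()
def cloud(s):
    z=s["z_map"]; v,u=np.mgrid[:z.shape[0],:z.shape[1]]
    p=np.stack([(u-s["cx"])/s["fx"]*z,-(v-s["cy"])/s["fy"]*z,-z],-1)
    w=p@rot(s["attitude"]).T+np.array(s["origin"])
    w[z<=0]=np.nan
    return w
def ray(s,at,h):
    d=rot(s["attitude"])@np.array([(at[0]-s["cx"])/s["fx"],-(at[1]-s["cy"])/s["fy"],-1])
    o=np.array(s["origin"]); return o+d*(h-o[2])/d[2]
def save(s,n,crop=None,k=1):
    im=s["color"][:,:,::-1]
    if crop: im=im[crop[1]:crop[3],crop[0]:crop[2]]
    cv2.imwrite(f"pics/{n}.png",cv2.resize(im,None,fx=k,fy=k))
E
python3 - <<'E'
from h import *
print({k:v for k,v in r.get_state().items()})
ims=[]
for c in ["top","side"]:
    s=viewer.snapshot(c); w=cloud(s); ims.append(s["color"])
    print(c,s["origin"],s["attitude"],s["fx"],s["fy"],s["cx"],s["cy"],[k for k in s])
    for n in ["stop","hood_mouth"]:
        for d in viewer.pinpoint(c,n)[:2]: print(n,d["conf"],d["at"],ray(s,d["at"],0 if n=="stop" else .006))
    for n in ["rack","tape_roll","specimen_cup","spacer_1"]:
        for d in viewer.outline_of(c,n)[:6]:
            p=w[d["pixels"]]; p=p[~np.isnan(p[:,0])]
            print(n,round(d["conf"],2),d["at"],d["pixels"].sum(),p.min(0).round(3),p.max(0).round(3),np.median(p,0).round(3))
            if n=="spacer_1":
                t=p[p[:,2]>.034][:,:2]
                if len(t)>5: print("  rect",cv2.minAreaRect(t.astype(np.float32)))
a=np.vstack(ims)[:,:,::-1]; 
cv2.imwrite("pics/a.png",cv2.resize(np.hstack(ims)[:,:,::-1],(800,300)))
cv2.imwrite("pics/top.png",cv2.resize(ims[0][:,:,::-1],(800,600)))
E
```

```text
pics
{'clock': 0.0, 'q': array([-1.16920576,  0.68995956, -0.19454654,  1.56633658,  0.15730944,
        0.90249527, -0.21512666]), 'qd': array([ 0.00104276, -0.00070456, -0.00095759, -0.00103554,  0.00144018,
       -0.00058566,  0.00059678]), 'joint_torque': array([ 3.19955116e-04, -5.27561939e+01, -1.26676854e+00, -1.53434283e+01,
       -5.25989046e-02,  6.53189796e-03,  1.66830378e-04]), 'tool_pos': array([0.22452806, 0.58260543, 0.23792809]), 'eef_rot': array([ 1.82817317e-01,  9.83146487e-01, -8.95789850e-04, -1.05713455e-04]), 'contact_force': array([-0.02977848,  0.54417018,  0.58902082]), 'moment': array([-0.02820623, -0.02722237,  0.00329338]), 'opening': 1.0003950207856585}
top [ 0.36107069 -0.05243953  1.07136898] [-0.05802917  0.06140086  0.70463289 -0.70452469] 519.763882677125 519.763882677125 280.5695945084168 224.06963636870475 ['color', 'z_map', 'fx', 'fy', 'cx', 'cy', 'origin', 'attitude']
stop 0.93 [234.9, 225.5] [0.54093242 0.03780022 0.        ]
hood_mouth 0.59 [152.7, 242.6] [0.50408936 0.20640909 0.006     ]
rack 0.83 [187.7, 234.4] 2947 [ 0.476  0.045 -0.005
[... 2142 characters left out ...]
7940941, 0.06722462177276611), 10.853991508483887)
spacer_1 0.85 [390.9, 269.2] 647 [ 0.498 -0.355 -0.003] [ 0.56  -0.281  0.046] [ 0.509 -0.322  0.031]
  rect ((0.513547420501709, -0.3209706246852875), (0.06867624819278717, 0.021134253591299057), 74.07219696044922)
spacer_1 0.78 [295.6, 276.0] 614 [ 0.387 -0.207 -0.004] [ 0.44  -0.14   0.045] [ 0.399 -0.175  0.032]
  rect ((0.40275418758392334, -0.17286132276058197), (0.019263340160250664, 0.06793897598981857), 15.598876953125)
spacer_1 0.67 [377.6, 308.4] 700 [ 0.407 -0.364 -0.005] [ 0.456 -0.296  0.044] [ 0.412 -0.331  0.033]
  rect ((0.41940832138061523, -0.330108106136322), (0.022385697811841965, 0.06789137423038483), 2.621225357055664)
```

View pics/top.png

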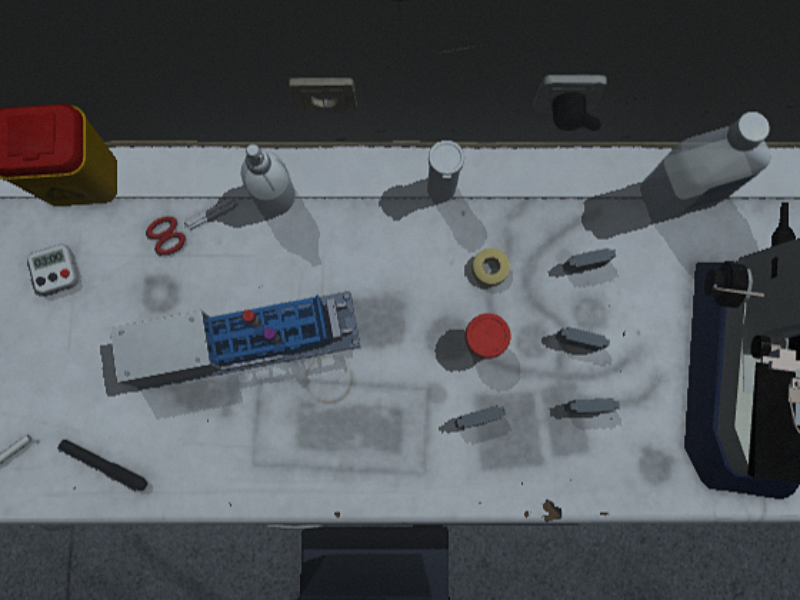

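```bash
python3 - <<'E'
from h import *
# bay geometry: hood top and rack top from depth
for c in ["top","side"]:
    s=viewer.snapshot(c); w=cloud(s)
    for nm,lo,hi in [("hood",.074,.09),("rack64",.064,.076),("stop",.037,.05)]:
        m=(w[...,2]>lo)&(w[...,2]<hi)&(w[...,1]>-.02)&(w[...,1]<.4)&(w[...,0]>.42)&(w[...,0]<.62)
        n,l,st,ce=cv2.connectedComponentsWithStats(m.astype(np.uint8),connectivity=4)
        for i in np.argsort(-st[1:,4])[:2]+1:
            p=w[l==i]; print(c,nm,st[i,4],p.min(0).round(3),p.max(0).round(3),cv2.minAreaRect(p[:,:2].astype(np.float32)))
E
```

```text
top hood 2575 [0.446 0.199 0.074] [0.542 0.334 0.089] ((0.49440014362335205, 0.2671634554862976), (0.07600969821214676, 0.1259293556213379), 11.26263427734375)
top hood 9 [0.502 0.11  0.074] [0.512 0.116 0.089] ((0.5063736438751221, 0.11174673587083817), (0.0033659811597317457, 0.011416220106184483), 66.41259002685547)
top rack64 70 [0.507 0.045 0.064] [0.567 0.06  0.074] ((0.5363976955413818, 0.053698085248470306), (0.060761064291000366, 0.00582880899310112), 11.43979549407959)
top rack64 12 [0.527 0.139 0.064] [0.535 0.149 0.075] ((0.5298379063606262, 0.1436658650636673), (0.0032478231005370617, 0.0124208377674222), 44.25672149658203)
top stop 170 [0.512 0.028 0.037] [0.568 0.049 0.05 ] ((0.5402458906173706, 0.038393501192331314), (0.05642490088939667, 0.012263627722859383), 11.659536361694336)
top stop 11 [0.446 0.305 0.039] [0.449 0.319 0.05 ] ((0.4476200342178345, 0.3121347427368164), (0.001515769399702549, 0.014814901165664196), 12.603595733642578)
side hood 1371 [0.448 0.193 0.074] [0.545 0.329 0.089] ((0.49552613496780396, 0.26254400610923767), (0.08093561232089996, 0.12910813093185425), 11.047829627990723)
side hood 30 [0.527 0.134 0.074] [0.539 0.145 0.089] ((0.5311926603317261, 0.13758619129657745), (0.008263964205980301, 0.01381552405655384), 45.24713134765625)
side rack64 184 [0.448 0.193 0.064] [0.475 0.317 0.076] ((0.46057799458503723, 0.2550595700740814), (0.007039496209472418, 0.12501917779445648), 11.654623985290527)
side rack64 57 [0.508 0.039 0.064] [0.57  0.055 0.072] ((0.5389706492424011, 0.04758131504058838), (0.06363137811422348, 0.0051205214112997055), 11.252012252807617)
side stop 189 [0.448 0.193 0.037] [0.475 0.316 0.05 ] ((0.4602522552013397, 0.25453850626945496), (0.006975924596190453, 0.1255863457918167), 10.308053970336914)
side stop 120 [0.513 0.022 0.037] [0.569 0.043 0.048] ((0.5403935313224792, 0.032334648072719574), (0.05751289799809456, 0.01217359583824873), 10.097800254821777)
```

Four plates on the right, standing near (590,260), (582,340), (586,408) and (475,418). The stop is at (345,315), the rack and hood are to its left, and the cup and tape are in the middle. The top and side cameras disagree by about 6 mm in y, so I'll use the wrist camera to settle it.

```bash
cat >> h.py <<'E'
def Rd(yaw):  # tool pointing down, tool y at angle yaw (deg) in world
    a=np.radians(yaw); y=np.array([np.cos(a),np.sin(a),0]); z=np.array([0,0,-1.]); x=np.cross(y,z)
    return np.stack([x,y,z],1)
def plan(wps,start=None):
    st=r.get_state()
    p,M=(np.array(st["tool_pos"]),rot(st["eef_rot"])) if start is None else (np.array(start[:3]),Rd(start[3]))
    print("now",p.round(4),"yaw",np.degrees(np.arctan2(M[1,1],M[0,1])).round(2),"q",st["q"].round(2),"F",st["contact_force"].round(1),"open",round(st["opening"],3),"t",st["clock"])
    for x,y,z,yaw in wps:
        q=np.array([x,y,z]);N=Rd(yaw)
        t=M.T@(q-p)/.15; w=R.from_matrix(M.T@N).as_rotvec()
        print((x,y,z,yaw),"travel",t.round(4).tolist(),"rot",(w/np.pi).round(4).tolist(),"rows",max(np.linalg.norm(q-p)/.0625,np.degrees(np.linalg.norm(w))/10.7).round(1))
        p,M=q,N
E
python3 - <<'E'
from h import *
plan([(.34,.47,.30,75),(.42,.34,.33,85),(.45,.20,.33,95),(.45,.07,.33,101.3)])
E
```

```text
now [0.2247 0.5832 0.2387] yaw 68.93 q [-1.17  0.69 -0.19  1.57  0.16  0.9  -0.22] F [0.4 0.4 0.6] open 0.999 t 0.8
(0.34, 0.47, 0.3, 75) travel [-0.9887, -0.4279, -0.4084] rot [0.0, -0.0, -0.0337] rows 2.8
(0.42, 0.34, 0.33, 85) travel [-0.7395, -0.6991, -0.2] rot [0.0, 0.0, -0.0556] rows 2.5
(0.45, 0.2, 0.33, 95) travel [-0.2806, -0.9124, 0.0] rot [0.0, 0.0, -0.0556] rows 2.3
(0.45, 0.07, 0.33, 101.3) travel [0.0755, -0.8634, 0.0] rot [0.0, 0.0, -0.035] rows 2.1
```

>>> play_rows --commands '[{"travel": [-0.5, -0.2, -0.2], "delta_rot": [0, 0, -0.0337], "gripper": 1}, {"travel": [-0.9887, -0.4279, -0.4084], "delta_rot": [0, 0, -0.0337], "gripper": 1}, {"travel": [-0.9887, -0.4279, -0.4084], "delta_rot": [0, 0, -0.0337], "gripper": 1}]'

```text
clock: 1.18
tool_pos: [0.3422, 0.468, 0.3009]
eef_rot: [0.132, 0.991, 0.0, 0.001]
contact_force: [0.9, 0.4, 0.4]
opening: 0.999
```

>>> play_rows --commands '[{"travel": [-0.7395, -0.6991, -0.2], "delta_rot": [0, 0, -0.0556], "gripper": 1}, {"travel": [-0.7395, -0.6991, -0.2], "delta_rot": [0, 0, -0.0556], "gripper": 1}, {"travel": [-0.7395, -0.6991, -0.2], "delta_rot": [0, 0, -0.0556], "gripper": 1}]'

```text
clock: 1.55
tool_pos: [0.4225, 0.3363, 0.3307]
eef_rot: [0.046, 0.999, -0.0, 0.001]
contact_force: [0.3, 1.0, -0.5]
opening: 1.0
```

>>> play_rows --commands '[{"travel": [-0.2806, -0.9124, 0], "delta_rot": [0, 0, -0.0556], "gripper": 1}, {"travel": [-0.2806, -0.9124, 0], "delta_rot": [0, 0, -0.0556], "gripper": 1}, {"travel": [-0.2806, -0.9124, 0], "delta_rot": [0, 0, -0.0556], "gripper": 1}]'

```text
clock: 1.92
tool_pos: [0.451, 0.1952, 0.3299]
eef_rot: [-0.04, 0.999, -0.001, 0.0]
contact_force: [0.4, 0.3, 0.7]
opening: 0.997
```

>>> play_rows --commands '[{"travel": [0.0755, -0.8634, 0], "delta_rot": [0, 0, -0.035], "gripper": 1}, {"travel": [0.0755, -0.8634, 0], "delta_rot": [0, 0, -0.035], "gripper": 1}, {"travel": [0.0755, -0.8634, 0], "delta_rot": [0, 0, -0.035], "gripper": 1}, {"travel": [0.0755, -0.8634, 0], "delta_rot": [0, 0, -0.035], "gripper": 1}]'

```text
clock: 2.42
tool_pos: [0.4503, 0.0711, 0.3302]
eef_rot: [-0.099, 0.995, 0.001, 0.0]
contact_force: [-0.0, 0.4, 0.9]
opening: 1.003
```

```bash
cat >> h.py <<'E'
def comp(w,lo,hi,box,n=1):
    m=(w[...,2]>lo)&(w[...,2]<hi)&(w[...,0]>box[0])&(w[...,0]<box[1])&(w[...,1]>box[2])&(w[...,1]<box[3])
    k,l,st,ce=cv2.connectedComponentsWithStats(m.astype(np.uint8),connectivity=4)
    for i in np.argsort(-st[1:,4])[:n]+1:
        p=w[l==i]; print(" comp",lo,hi,st[i,4],"px",ce[i].round(),"zmed",np.median(p[:,2]).round(4),cv2.minAreaRect(p[:,:2].astype(np.float32)))
E
python3 - <<'E'
from h import *
plan([])
s=viewer.snapshot("wrist"); save(s,"w1"); w=cloud(s); np.save("w1.npy",w)
print(s["origin"],R.from_quat(s["attitude"]).as_matrix().round(3) if len(np.shape(s["attitude"]))==1 else s["attitude"])
print(np.nanmin(w.reshape(-1,3),0),np.nanmax(w.reshape(-1,3),0))
comp(w,.06,.076,(.48,.6,.02,.12),2); comp(w,.037,.05,(.48,.6,.0,.06),2)
comp(w,.034,.046,(.36,.45,-.25,-.1))
E
```

```text
now [0.4503 0.0711 0.3302] yaw 101.33 q [ 0.02  0.36 -0.39  1.91  0.17  0.9   1.31] F [-0.   0.4  0.9] open 1.003 t 2.425
[0.37472909 0.05691688 0.47559379] [[-0.197 -0.937 -0.29 ]
 [ 0.98  -0.188 -0.059]
 [ 0.001 -0.296  0.955]]
[-0.20359622 -0.34255336 -0.91096827] [0.82153129 1.09767751 0.43205986]
 comp 0.06 0.076 162 px [254. 232.] zmed 0.0689 ((0.5376580357551575, 0.05239619314670563), (0.061357319355010986, 0.006467445753514767), 10.564349174499512)
 comp 0.06 0.076 35 px [304. 219.] zmed 0.0682 ((0.506386935710907, 0.11342070251703262), (0.0032779076136648655, 0.011604219675064087), 35.6290168762207)
 comp 0.037 0.05 326 px [244. 225.] zmed 0.0429 ((0.5403475761413574, 0.036410026252269745), (0.054822251200675964, 0.012105866335332394), 11.277152061462402)
 comp 0.037 0.05 9 px [255. 207.] zmed 0.0436 ((0.5090931057929993, 0.04668591916561127), (0.0056413812562823296, 0.0022829370573163033), 45.93272399902344)
 comp 0.034 0.046 767 px [103.  95.] zmed 0.0392 ((0.40265318751335144, -0.16867473721504211), (0.01811062917113304, 0.06925728172063828), 15.448298454284668)
```

View pics/w1.png

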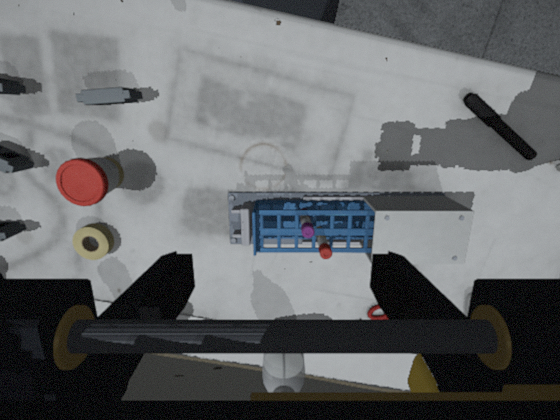

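The wrist view agrees with the average of the other two cameras: plate at (103,95), stop at (240,225). Next, approach the first plate.

```bash
python3 - <<'E'
from h import *
plan([(.41,-.06,.25,104),(.4027,-.169,.13,105.4)])
E
```

```text
now [0.4503 0.072  0.3302] yaw 101.45 q [ 0.02  0.36 -0.39  1.91  0.17  0.9   1.31] F [-0.6 -0.4 -0.4] open 0.999 t 2.475
(0.41, -0.06, 0.25, 104) travel [0.4384, -0.8101, 0.5332] rot [0.0005, 0.0004, -0.0142] rows 2.6
(0.4027, -0.169, 0.13, 105.4) travel [0.223, -0.6933, 0.8] rot [0.0, 0.0, -0.0078] rows 2.6
```

>>> play_rows --commands '[{"travel": [0.4384, -0.8101, 0.5332], "delta_rot": [0, 0, -0.0142], "gripper": 1}, {"travel": [0.4384, -0.8101, 0.5332], "delta_rot": [0, 0, -0.0142], "gripper": 1}, {"travel": [0.4384, -0.8101, 0.5332], "delta_rot": [0, 0, -0.0142], "gripper": 1}]'

```text
clock: 2.85
tool_pos: [0.4085, -0.0621, 0.2488]
eef_rot: [-0.122, 0.993, 0.0, -0.001]
contact_force: [0.2, 0.3, -0.1]
opening: 1.0
```

>>> play_rows --commands '[{"travel": [0.223, -0.6933, 0.8], "delta_rot": [0, 0, -0.0078], "gripper": 1}, {"travel": [0.223, -0.6933, 0.8], "delta_rot": [0, 0, -0.0078], "gripper": 1}, {"travel": [0.223, -0.6933, 0.8], "delta_rot": [0, 0, -0.0078], "gripper": 1}, {"travel": [0.223, -0.6933, 0.8], "delta_rot": [0, 0, -0.0078], "gripper": 1}]'

```text
clock: 3.35
tool_pos: [0.4019, -0.1704, 0.1284]
eef_rot: [-0.133, 0.991, 0.001, -0.001]
contact_force: [-0.2, 0.9, 0.7]
opening: 0.998
```

```bash
python3 - <<'E'
from h import *
s=viewer.snapshot("wrist"); save(s,"w2"); w=cloud(s)
print(s["origin"]); comp(w,.032,.046,(.36,.45,-.25,-.1))
plan([(.4027,-.169,.012,105.4)])
E
```

```text
[ 0.32808996 -0.18963592  0.27402642]
 comp 0.032 0.046 1972 px [282. 216.] zmed 0.0392 ((0.4024777114391327, -0.16889134049415588), (0.01786613278090954, 0.06845302879810333), 15.242630958557129)
now [ 0.4028 -0.1693  0.1296] yaw 105.38 q [ 0.42  0.67 -0.21  2.22  0.44  0.3   1.67] F [-1.   0.2  0.7] open 1.0 t 3.4
(0.4027, -0.169, 0.012, 105.4) travel [-0.0001, 0.0006, 0.7838] rot [0.0005, -0.0, -0.0001] rows 1.9
```

View pics/w2.png

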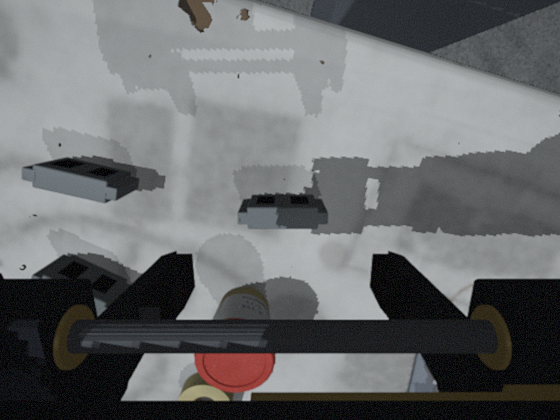

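>>> play_rows --commands '[{"travel": [0, 0, 0.4], "delta_rot": [0, 0, 0], "gripper": 1}, {"travel": [0, 0, 0.75], "delta_rot": [0, 0, 0], "gripper": 1}, {"travel": [0, 0, 0.784], "delta_rot": [0, 0, 0], "gripper": 1}, {"travel": [0, 0, 0.784], "delta_rot": [0, 0, 0], "gripper": 1}, {"travel": [0, 0, 0.784], "delta_rot": [0, 0, 0], "gripper": 0.3}, {"travel": [0, 0, 0.784], "delta_rot": [0, 0, 0], "gripper": 0.3}, {"travel": [0, 0, 0.784], "delta_rot": [0, 0, 0], "gripper": 0.3}, {"travel": [0, 0, 0.784], "delta_rot": [0, 0, 0], "gripper": 0.3}]' --force 35

```text
clock: 4.4
tool_pos: [0.4032, -0.1701, 0.0133]
eef_rot: [-0.134, 0.991, -0.0, 0.001]
contact_force: [-0.0, -0.4, 0.6]
opening: 0.781
```

```bash
python3 - <<'E'
from h import *
plan([(.4027,-.169,.15,105.4),(.47,-.1,.15,60),(.5568,-.046,.15,11.3)])
E
```

```text
now [ 0.4032 -0.1701  0.0133] yaw 105.37 q [ 0.49  0.94 -0.31  2.25  1.68  0.25  0.46] F [-0.  -0.4  0.6] open 0.781 t 4.4
(0.4027, -0.169, 0.15, 105.4) travel [-0.0007, 0.0073, -0.9115] rot [-0.0003, 0.0006, -0.0002] rows 2.2
(0.47, -0.1, 0.15, 60) travel [-0.5547, 0.3243, 0.0] rot [0.0, 0.0, 0.2522] rows 4.2
(0.5568, -0.046, 0.15, 11.3) travel [-0.3211, 0.6011, 0.0] rot [0.0, 0.0, 0.2706] rows 4.6
```

>>> play_rows --commands '[{"travel": [0, 0, -0.3], "delta_rot": [0, 0, 0], "gripper": 0.3}, {"travel": [0, 0, -0.7], "delta_rot": [0, 0, 0], "gripper": 0.3}, {"travel": [0, 0.007, -0.912], "delta_rot": [0, 0, 0], "gripper": 0.3}, {"travel": [0, 0.007, -0.912], "delta_rot": [0, 0, 0], "gripper": 0.3}]'

```text
clock: 4.9
tool_pos: [0.4032, -0.1692, 0.1528]
eef_rot: [-0.133, 0.991, -0.001, 0.003]
contact_force: [0.4, -0.5, -0.4]
opening: 0.775
```

>>> play_rows --commands '[{"travel": [-0.14, 0.08, 0], "delta_rot": [0, 0, 0.06], "gripper": 0.3}, {"travel": [-0.28, 0.16, 0], "delta_rot": [0, 0, 0.12], "gripper": 0.3}, {"travel": [-0.42, 0.24, 0], "delta_rot": [0, 0, 0.18], "gripper": 0.3}, {"travel": [-0.555, 0.324, 0], "delta_rot": [0, 0, 0.2522], "gripper": 0.3}, {"travel": [-0.555, 0.324, 0], "delta_rot": [0, 0, 0.2522], "gripper": 0.3}]'

```text
clock: 5.52
tool_pos: [0.4706, -0.0989, 0.1499]
eef_rot: [0.258, 0.966, 0.001, 0.001]
contact_force: [-0.7, -1.2, -0.1]
opening: 0.778
```

>>> play_rows --commands '[{"travel": [-0.08, 0.15, 0], "delta_rot": [0, 0, 0.06], "gripper": 0.3}, {"travel": [-0.16, 0.3, 0], "delta_rot": [0, 0, 0.12], "gripper": 0.3}, {"travel": [-0.24, 0.45, 0], "delta_rot": [0, 0, 0.18], "gripper": 0.3}, {"travel": [-0.321, 0.601, 0], "delta_rot": [0, 0, 0.24], "gripper": 0.3}, {"travel": [-0.321, 0.601, 0], "delta_rot": [0, 0, 0.2706], "gripper": 0.3}, {"travel": [-0.321, 0.601, 0], "delta_rot": [0, 0, 0.2706], "gripper": 0.3}]'

```text
clock: 6.28
tool_pos: [0.5549, -0.0481, 0.1492]
eef_rot: [0.634, 0.773, -0.001, -0.0]
contact_force: [0.1, -0.2, -0.9]
opening: 0.776
```

```bash
python3 - <<'E'
from h import *
s=viewer.snapshot("wrist"); save(s,"w3"); w=cloud(s); np.save("w3.npy",w)
print(s["origin"])
comp(w,.036,.048,(.48,.6,.0,.06),2); comp(w,.06,.076,(.48,.6,.02,.12),2)
T=np.array(r.get_state()["tool_pos"]);M=rot(r.get_state()["eef_rot"])
# held plate in tool frame
t=(w-T)@M; m=(abs(t[...,0])<.02)&(abs(t[...,1])<.03)&(t[...,2]>-.04)&(t[...,2]<.03)
p=t[m]; print(m.sum(),np.percentile(p,[1,50,99],axis=0).round(4) if m.sum() else 0)
plan([])
E
```

```text
[0.53966596 0.02811301 0.29459731]
 comp 0.036 0.048 1351 px [288.  96.] zmed 0.0432 ((0.54141765832901, 0.0373704619705677), (0.05540908873081207, 0.01187676377594471), 11.325514793395996)
 comp 0.036 0.048 166 px [288.  77.] zmed 0.0439 ((0.538557231426239, 0.05000673979520798), (0.060505542904138565, 0.0003410826320759952), 11.075454711914062)
 comp 0.06 0.076 764 px [288.  71.] zmed 0.069 ((0.5382180213928223, 0.05293954908847809), (0.06172097474336624, 0.006302790716290474), 11.23812484741211)
 comp 0.06 0.076 9 px [245.  15.] zmed 0.0602 ((0.50544673204422, 0.07941429316997528), (0.0016115204198285937, 0.0021197516471147537), 83.75281524658203)
9625 [[-0.0059 -0.0293 -0.0275]
 [ 0.0096 -0.0002 -0.0255]
 [ 0.0123  0.0293  0.0112]]
now [ 0.5548 -0.0482  0.1492] yaw 11.31 q [ 0.11  0.73 -0.18  1.86  0.22  0.58 -0.02] F [-0.1  0.2 -1.1] open 0.772 t 6.325
```

View pics/w3.png

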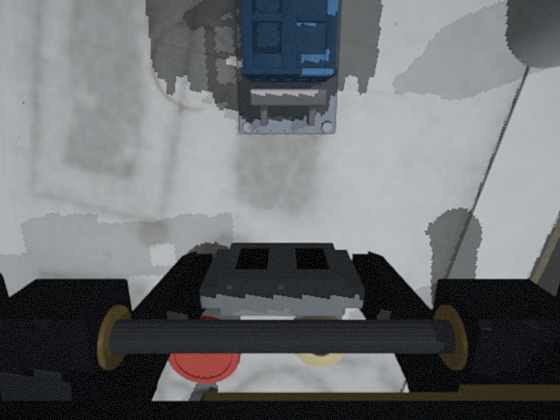

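```bash
cat >> h.py <<'E'
S=np.array([.5402,.0433]); YAW=11.3
def bay(by,z,bx=0):
    a=np.radians(YAW); p=S+bx*np.array([np.cos(a),np.sin(a)])+by*np.array([-np.sin(a),np.cos(a)])
    return (*p.round(4).tolist(),z,YAW)
def fbay():
    st=r.get_state(); a=np.radians(YAW); c,s=np.cos(a),np.sin(a); d=st["tool_pos"][:2]-S; F=st["contact_force"]
    print("bay x,y,z mm",(1000*np.array([c*d[0]+s*d[1],-s*d[0]+c*d[1],st["tool_pos"][2]])).round(1),"F bay",np.array([c*F[0]+s*F[1],-s*F[0]+c*F[1],F[2]]).round(1),"t",st["clock"])
E
python3 - <<'E'
from h import *
fbay(); plan([bay(-.008,.15),bay(-.008,.061),bay(.0115,.061),bay(.0115,.0185)])
E
```

```text
bay x,y,z mm [ -3.6 -92.6 149.2] F bay [-0.1  0.2 -1.1] t 6.325
now [ 0.5548 -0.0482  0.1492] yaw 11.31 q [ 0.11  0.73 -0.18  1.86  0.22  0.58 -0.02] F [-0.1  0.2 -1.1] open 0.772 t 6.325
(0.5418, 0.0355, 0.15, 11.3) travel [0.5645, 0.0243, -0.0057] rot [-0.0005, 0.0002, 0.0] rows 1.4
(0.5418, 0.0355, 0.061, 11.3) travel [0.0, 0.0, 0.5933] rot [0.0, 0.0, 0.0] rows 1.4
(0.5379, 0.0546, 0.061, 11.3) travel [0.13, -0.0005, 0.0] rot [0.0, 0.0, 0.0] rows 0.3
(0.5379, 0.0546, 0.0185, 11.3) travel [0.0, 0.0, 0.2833] rot [0.0, 0.0, 0.0] rows 0.7
```

>>> play_rows --commands '[{"travel": [0.28, 0.012, 0], "delta_rot": [0, 0, 0], "gripper": 0.3}, {"travel": [0.56, 0.024, 0], "delta_rot": [0, 0, 0], "gripper": 0.3}, {"travel": [0.5645, 0.024, 0.2], "delta_rot": [0, 0, 0], "gripper": 0.3}, {"travel": [0.5645, 0.024, 0.45], "delta_rot": [0, 0, 0], "gripper": 0.3}, {"travel": [0.5645, 0.024, 0.588], "delta_rot": [0, 0, 0], "gripper": 0.3}, {"travel": [0.5645, 0.024, 0.588], "delta_rot": [0, 0, 0], "gripper": 0.3}, {"travel": [0.5645, 0.024, 0.588], "delta_rot": [0, 0, 0], "gripper": 0.3}]'

```text
clock: 7.2
tool_pos: [0.5434, 0.036, 0.0618]
eef_rot: [0.635, 0.773, 0.0, 0.0]
contact_force: [0.6, 1.4, -0.4]
opening: 0.776
```

```bash
python3 - <<'E'
from h import *
fbay(); plan([bay(.0115,.061)])
E
```

```text
bay x,y,z mm [ 1.7 -7.8 61.8] F bay [ 0.8  1.3 -0.4] t 7.2
now [0.5434 0.036  0.0618] yaw 11.18 q [-0.09  0.86 -0.11  1.94  0.24  0.35 -0.19] F [ 0.6  1.4 -0.4] open 0.776 t 7.2
(0.5379, 0.0546, 0.061, 11.3) travel [0.1289, -0.0116, 0.0052] rot [0.0003, -0.0, -0.0006] rows 0.3
```

>>> play_rows --commands '[{"travel": [0.03, -0.006, 0.004], "delta_rot": [0, 0, 0], "gripper": 0.3}, {"travel": [0.05, -0.011, 0.004], "delta_rot": [0, 0, 0], "gripper": 0.3}, {"travel": [0.07, -0.011, 0.004], "delta_rot": [0, 0, 0], "gripper": 0.3}, {"travel": [0.09, -0.011, 0.004], "delta_rot": [0, 0, 0], "gripper": 0.3}]'

```text
clock: 7.7
tool_pos: [0.539, 0.049, 0.0607]
eef_rot: [0.635, 0.772, -0.0, 0.0]
contact_force: [1.0, -1.6, 0.1]
opening: 0.778
```

>>> play_rows --commands '[{"travel": [0.013, 0, 0], "delta_rot": [0, 0, 0], "gripper": 0.3}, {"travel": [0.027, 0, 0], "delta_rot": [0, 0, 0], "gripper": 0.3}, {"travel": [0.04, 0, 0], "delta_rot": [0, 0, 0], "gripper": 0.3}, {"travel": [0.04, 0, 0], "delta_rot": [0, 0, 0], "gripper": 0.3}, {"travel": [0.04, 0, 0], "delta_rot": [0, 0, 0], "gripper": 0.3}]'

```text
clock: 8.32
tool_pos: [0.5376, 0.0556, 0.0603]
eef_rot: [0.635, 0.773, 0.0, -0.0]
contact_force: [0.3, -1.5, 0.1]
opening: 0.777
```

```bash
python3 - <<'E'
from h import *
fbay(); plan([bay(.0115,.0185)])
E
```

```text
bay x,y,z mm [-0.2 12.6 60.3] F bay [-0.  -1.5  0.1] t 8.325
now [0.5376 0.0556 0.0603] yaw 11.19 q [-0.13  0.86 -0.1   1.95  0.23  0.34 -0.22] F [ 0.3 -1.5  0.1] open 0.777 t 8.325
(0.5379, 0.0546, 0.0185, 11.3) travel [-0.0071, 0.001, 0.2787] rot [-0.0, -0.0002, -0.0006] rows 0.7
```

>>> play_rows --commands '[{"travel": [-0.004, 0, 0.05], "delta_rot": [0, 0, 0], "gripper": 0.3}, {"travel": [-0.004, 0, 0.1], "delta_rot": [0, 0, 0], "gripper": 0.3}, {"travel": [-0.004, 0, 0.16], "delta_rot": [0, 0, 0], "gripper": 0.3}, {"travel": [-0.004, 0, 0.22], "delta_rot": [0, 0, 0], "gripper": 0.3}, {"travel": [-0.004, 0, 0.26], "delta_rot": [0, 0, 0], "gripper": 0.3}, {"travel": [-0.004, 0, 0.28], "delta_rot": [0, 0, 0], "gripper": 0.3}, {"travel": [-0.004, 0, 0.286], "delta_rot": [0, 0, 0], "gripper": 0.3}, {"travel": [-0.004, 0, 0.286], "delta_rot": [0, 0, 0], "gripper": 0.3}]'

```text
clock: 9.32
tool_pos: [0.5375, 0.0547, 0.019]
eef_rot: [0.635, 0.773, -0.0, 0.0]
contact_force: [-2.7, 0.5, 13.8]
opening: 0.775
```

```bash
python3 - <<'E'
from h import *
fbay(); plan([bay(.009,.0185)])
E
```

```text
bay x,y,z mm [-0.5 11.7 19. ] F bay [-2.6  1.1 13.8] t 9.325
now [0.5375 0.0547 0.019 ] yaw 11.18 q [-0.14  0.94 -0.08  1.96  0.24  0.26 -0.23] F [-2.7  0.5 13.8] open 0.775 t 9.325
(0.5384, 0.0521, 0.0185, 11.3) travel [-0.0181, 0.0029, 0.0031] rot [-0.0, 0.0, -0.0007] rows 0.0
```

>>> play_rows --commands '[{"travel": [-0.01, 0, -0.003], "delta_rot": [0, 0, 0], "gripper": 0.3}, {"travel": [-0.02, 0, -0.003], "delta_rot": [0, 0, 0], "gripper": 0.3}, {"travel": [-0.025, 0, -0.003], "delta_rot": [0, 0, 0], "gripper": 0.3}]'

```text
clock: 9.7
tool_pos: [0.5375, 0.0543, 0.019]
eef_rot: [0.634, 0.773, 0.001, -0.002]
contact_force: [-4.4, 7.1, 12.3]
opening: 0.776
```

```bash
python3 - <<'E'
from h import *
fbay()
E
```

```text
bay x,y,z mm [-0.5 11.3 19. ] F bay [-2.9  7.9 12.3] t 9.7
```

>>> play_rows --commands '[{"travel": [0.01, 0, -0.01], "delta_rot": [0, 0, 0], "gripper": 1}, {"travel": [0.01, 0, -0.01], "delta_rot": [0, 0, 0], "gripper": 1}, {"travel": [0.01, 0, -0.01], "delta_rot": [0, 0, 0], "gripper": 1}, {"travel": [0.01, 0, -0.2], "delta_rot": [0, 0, 0], "gripper": 1}, {"travel": [0, 0, -0.6], "delta_rot": [0, 0, 0], "gripper": 1}, {"travel": [-0.2, 0, -0.85], "delta_rot": [0, 0, 0], "gripper": 1}, {"travel": [-0.6, 0, -0.85], "delta_rot": [0, 0, 0], "gripper": 1}, {"travel": [-0.6, 0, -0.85], "delta_rot": [0, 0, 0], "gripper": 1}, {"travel": [-0.6, 0, -0.85], "delta_rot": [0, 0, 0], "gripper": 1}]'

```text
clock: 10.82
tool_pos: [0.5556, -0.0376, 0.1451]
eef_rot: [0.635, 0.772, -0.0, -0.0]
contact_force: [0.8, 0.1, 1.0]
opening: 0.999
```

```bash
python3 - <<'E'
from h import *
s=viewer.snapshot("wrist"); save(s,"w4",(180,0,400,160),3); w=cloud(s); np.save("w4.npy",w)
comp(w,.036,.051,(.48,.6,.0,.1),3); comp(w,.06,.076,(.48,.6,.02,.12),1)
fbay()
plan([(.53,-.15,.2,55),(.53,-.23,.17,76),(.5135,-.317,.13,75.5)])
E
```

```text
comp 0.036 0.051 2725 px [281.  80.] zmed 0.0453 ((0.5361760258674622, 0.057329997420310974), (0.0686471238732338, 0.01984008029103279), 11.264520645141602)
 comp 0.036 0.051 1291 px [283. 111.] zmed 0.0432 ((0.5412923097610474, 0.03745641931891441), (0.05598888918757439, 0.011221499182283878), 11.111695289611816)
 comp 0.06 0.076 910 px [281.  58.] zmed 0.069 ((0.5331394672393799, 0.07050738483667374), (0.06165115907788277, 0.00836788397282362), 11.422654151916504)
bay x,y,z mm [ -0.5 -81.2 145.1] F bay [0.1 0.4 0.1] t 10.875
now [ 0.5556 -0.0364  0.1451] yaw 11.22 q [ 0.09  0.73 -0.19  1.86  0.23  0.57 -0.04] F [0.  0.4 0.1] open 1.0 t 10.875
(0.53, -0.15, 0.2, 55) travel [-0.7093, -0.315, -0.3669] rot [-0.0001, -0.0004, -0.2432] rows 4.1
(0.53, -0.23, 0.17, 76) travel [-0.3059, -0.4369, 0.2] rot [0.0, 0.0, -0.1167] rows 2.0
(0.5135, -0.317, 0.13, 75.5) travel [-0.0336, -0.5894, 0.2667] rot [0.0, 0.0, 0.0028] rows 1.6
```

View pics/w4.png

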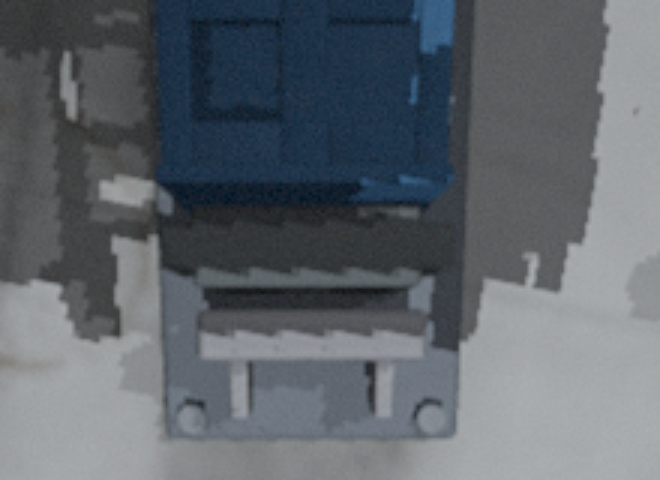

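Plate 1 is standing on the floor about 4 mm off the stop, which sits at (310,330) in the crop. The push force was only 1.5 N, so the rack is still loose. Fetching the next plate.

>>> play_rows --commands '[{"travel": [-0.18, -0.08, -0.1], "delta_rot": [0, 0, -0.06], "gripper": 1}, {"travel": [-0.36, -0.16, -0.2], "delta_rot": [0, 0, -0.12], "gripper": 1}, {"travel": [-0.54, -0.24, -0.3], "delta_rot": [0, 0, -0.18], "gripper": 1}, {"travel": [-0.709, -0.315, -0.367], "delta_rot": [0, 0, -0.2432], "gripper": 1}, {"travel": [-0.709, -0.315, -0.367], "delta_rot": [0, 0, -0.2432], "gripper": 1}]'

```text
clock: 11.5
tool_pos: [0.5299, -0.152, 0.2005]
eef_rot: [0.302, 0.953, -0.0, 0.0]
contact_force: [0.1, 0.6, -0.1]
opening: 1.003
```

>>> play_rows --commands '[{"travel": [-0.15, -0.22, 0.1], "delta_rot": [0, 0, -0.058], "gripper": 1}, {"travel": [-0.306, -0.437, 0.2], "delta_rot": [0, 0, -0.1167], "gripper": 1}]'

```text
clock: 11.75
tool_pos: [0.5313, -0.2282, 0.1699]
eef_rot: [0.118, 0.993, 0.001, 0.0]
contact_force: [-0.2, 0.8, -0.3]
opening: 0.998
```

>>> play_rows --commands '[{"travel": [-0.017, -0.3, 0.13], "delta_rot": [0, 0, 0.0028], "gripper": 1}, {"travel": [-0.034, -0.589, 0.267], "delta_rot": [0, 0, 0.0028], "gripper": 1}, {"travel": [-0.034, -0.589, 0.267], "delta_rot": [0, 0, 0.0028], "gripper": 1}, {"travel": [-0.034, -0.589, 0.267], "delta_rot": [0, 0, 0.0028], "gripper": 1}, {"travel": [-0.034, -0.589, 0.267], "delta_rot": [0, 0, 0.0028], "gripper": 1}]'

```text
clock: 12.38
tool_pos: [0.5152, -0.315, 0.131]
eef_rot: [0.125, 0.992, 0.001, 0.001]
contact_force: [0.1, 0.4, -0.3]
opening: 1.0
```

```bash
python3 - <<'E'
from h import *
s=viewer.snapshot("wrist"); save(s,"w5"); w=cloud(s)
comp(w,.032,.046,(.46,.57,-.37,-.25))
plan([(.5135,-.318,.012,75.5)])
E
```

```text
comp 0.032 0.046 1959 px [277. 212.] zmed 0.0392 ((0.5135535001754761, -0.31761619448661804), (0.06855268031358719, 0.018102454021573067), 75.69098663330078)
now [ 0.5149 -0.3155  0.131 ] yaw 75.62 q [ 0.78  0.85 -0.54  1.71  0.6   0.75  1.25] F [1.2 0.1 0.2] open 0.998 t 12.425
(0.5135, -0.318, 0.012, 75.5) travel [0.006, -0.0194, 0.7933] rot [0.0004, 0.0003, 0.0006] rows 1.9
```

>>> play_rows --commands '[{"travel": [0.006, -0.018, 0.4], "delta_rot": [0, 0, 0], "gripper": 1}, {"travel": [0.006, -0.018, 0.75], "delta_rot": [0, 0, 0], "gripper": 1}, {"travel": [0.006, -0.018, 0.79], "delta_rot": [0, 0, 0], "gripper": 1}, {"travel": [0.006, -0.018, 0.79], "delta_rot": [0, 0, 0], "gripper": 1}, {"travel": [0.006, -0.018, 0.79], "delta_rot": [0, 0, 0], "gripper": 0.3}, {"travel": [0.006, -0.018, 0.79], "delta_rot": [0, 0, 0], "gripper": 0.3}, {"travel": [0.006, -0.018, 0.79], "delta_rot": [0, 0, 0], "gripper": 0.3}, {"travel": [0.006, -0.018, 0.79], "delta_rot": [0, 0, 0], "gripper": 0.3}]' --force 35

```text
clock: 13.42
tool_pos: [0.5134, -0.3204, 0.0137]
eef_rot: [0.127, 0.992, -0.0, 0.001]
contact_force: [-0.2, 0.3, 7.4]
opening: 0.778
```

```bash
python3 - <<'E'
from h import *
plan([(.52,-.31,.15,76),(.55,-.18,.17,50),bay(-.09,.15)])
E
```

```text
now [ 0.5134 -0.3204  0.0137] yaw 75.43 q [ 0.72  1.01 -0.42  1.75  0.74  0.54  1.14] F [-0.2  0.3  7.4] open 0.778 t 13.425
(0.52, -0.31, 0.15, 76) travel [-0.0281, 0.0785, -0.9088] rot [-0.0, 0.001, -0.0031] rows 2.2
(0.55, -0.18, 0.17, 50) travel [0.0156, 0.8893, -0.1333] rot [0.0, 0.0, 0.1444] rows 2.4
(0.5578, -0.045, 0.15, 11.3) travel [0.5387, 0.7229, 0.1333] rot [0.0, 0.0, 0.215] rows 3.6
```

>>> play_rows --commands '[{"travel": [0, 0, -0.3], "delta_rot": [0, 0, 0], "gripper": 0.3}, {"travel": [0, 0.02, -0.7], "delta_rot": [0, 0, 0], "gripper": 0.3}, {"travel": [-0.028, 0.078, -0.909], "delta_rot": [0, 0, -0.003], "gripper": 0.3}, {"travel": [-0.028, 0.078, -0.909], "delta_rot": [0, 0, -0.003], "gripper": 0.3}]'

```text
clock: 13.92
tool_pos: [0.5213, -0.3099, 0.1514]
eef_rot: [0.122, 0.993, -0.001, 0.003]
contact_force: [0.0, 0.5, -1.3]
opening: 0.778
```

>>> play_rows --commands '[{"travel": [0, 0.3, -0.13], "delta_rot": [0, 0, 0.05], "gripper": 0.3}, {"travel": [0.01, 0.6, -0.13], "delta_rot": [0, 0, 0.1], "gripper": 0.3}, {"travel": [0.016, 0.889, -0.133], "delta_rot": [0, 0, 0.1444], "gripper": 0.3}]'

```text
clock: 14.3
tool_pos: [0.5481, -0.1792, 0.1671]
eef_rot: [0.345, 0.939, -0.0, -0.001]
contact_force: [0.2, 0.5, -0.2]
opening: 0.775
```

>>> play_rows --commands '[{"travel": [0.14, 0.18, 0.03], "delta_rot": [0, 0, 0.055], "gripper": 0.3}, {"travel": [0.28, 0.36, 0.06], "delta_rot": [0, 0, 0.11], "gripper": 0.3}, {"travel": [0.42, 0.54, 0.1], "delta_rot": [0, 0, 0.165], "gripper": 0.3}, {"travel": [0.539, 0.723, 0.133], "delta_rot": [0, 0, 0.215], "gripper": 0.3}, {"travel": [0.539, 0.723, 0.133], "delta_rot": [0, 0, 0.215], "gripper": 0.3}, {"travel": [0.539, 0.723, 0.133], "delta_rot": [0, 0, 0.215], "gripper": 0.3}, {"travel": [0.539, 0.723, 0.133], "delta_rot": [0, 0, 0.215], "gripper": 0.3}]'

```text
clock: 15.18
tool_pos: [0.5564, -0.047, 0.148]
eef_rot: [0.635, 0.773, -0.001, -0.0]
contact_force: [-1.4, 0.2, -0.7]
opening: 0.774
```

```bash
cat >> h.py <<'E'
def look(name,crop=(180,0,400,160)):
    s=viewer.snapshot("wrist"); save(s,name,crop,3); w=cloud(s); st=r.get_state()
    a=np.radians(YAW); d=w[...,:2]-S; bx=np.cos(a)*d[...,0]+np.sin(a)*d[...,1]; by=-np.sin(a)*d[...,0]+np.cos(a)*d[...,1]; z=w[...,2]
    # profile along bay y: median height in central strip
    m=(abs(bx)<.025)&(by>-.02)&(by<.09)
    H=[np.percentile(z[m&(by>=b/1000)&(by<(b+1)/1000)],80) if (m&(by>=b/1000)&(by<(b+1)/1000)).sum()>5 else np.nan for b in range(-15,75)]
    print("profile mm from -15:",[int(round(h*1000)) if h==h else None for h in H])
    M=rot(st["eef_rot"]); t=(w-np.array(st["tool_pos"]))@M
    q=(abs(t[...,0])<.02)&(abs(t[...,1])<.03)&(t[...,2]>-.04)&(t[...,2]<.03)
    if q.sum()>50: print("held: front face tool x",np.median(t[q][:,0]).round(4),"yc",np.percentile(t[q][:,1],[1,99]).round(4),"bottom tool z",np.percentile(t[q][:,2],99).round(4))
E
python3 - <<'E'
from h import *
look("w6"); fbay(); plan([bay(.010,.15),bay(.010,.066),bay(.0345,.066),bay(.0345,.019)])
E
```

```text
profile mm from -15: [27, 26, 27, 43, 44, 44, 44, 44, 44, 44, 44, 44, 44, 44, 43, None, None, 6, 6, 36, 45, 46, 46, 46, 46, 46, 46, 46, 46, 46, 46, 46, 46, 46, 46, 46, 46, 46, 66, 67, 70, 70, 70, 69, None, 60, 60, 60, 60, 60, 60, 60, 60, 60, 60, 60, 60, 60, 60, 60, 60, 60, 60, 60, 59, 59, 11, 10, 10, 10, 10, 10, 10, 10, 10, 10, 10, 10, 10, 10, 9, None, None, None, None, None, None, None, None, None]
held: front face tool x 0.0074 yc [-0.0293  0.0293] bottom tool z 0.0121
bay x,y,z mm [ -1.6 -91.6 148.1] F bay [ 0.1 -0.3 -0. ] t 15.225
now [ 0.5565 -0.0468  0.1481] yaw 11.18 q [ 0.12  0.73 -0.2   1.85  0.25  0.58 -0.04] F [ 0.2 -0.3 -0. ] open 0.773 t 15.225
(0.5382, 0.0531, 0.15, 11.3) travel [0.6771, 0.0091, -0.0132] rot [-0.0002, 0.0002, -0.0007] rows 1.6
(0.5382, 0.0531, 0.066, 11.3) travel [0.0, 0.0, 0.56] rot [0.0, 0.0, 0.0] rows 1.3
(0.5334, 0.0771, 0.066, 11.3) travel [0.1632, -0.0, 0.0] rot [0.0, 0.0, 0.0] rows 0.4
(0.5334, 0.0771, 0.019, 11.3) travel [0.0, 0.0, 0.3133] rot [0.0, 0.0, 0.0] rows 0.8
```

>>> play_rows --commands '[{"travel": [0.33, 0.005, 0], "delta_rot": [0, 0, 0], "gripper": 0.3}, {"travel": [0.66, 0.008, 0], "delta_rot": [0, 0, 0], "gripper": 0.3}, {"travel": [0.66, 0.008, 0.2], "delta_rot": [0, 0, 0], "gripper": 0.3}, {"travel": [0.66, 0.008, 0.45], "delta_rot": [0, 0, 0], "gripper": 0.3}, {"travel": [0.66, 0.008, 0.56], "delta_rot": [0, 0, 0], "gripper": 0.3}, {"travel": [0.66, 0.008, 0.56], "delta_rot": [0, 0, 0], "gripper": 0.3}, {"travel": [0.66, 0.008, 0.56], "delta_rot": [0, 0, 0], "gripper": 0.3}]'

```text
clock: 16.1
tool_pos: [0.5395, 0.0521, 0.0653]
eef_rot: [0.634, 0.773, 0.001, 0.001]
contact_force: [-0.6, -0.2, -0.4]
opening: 0.778
```

```bash
python3 - <<'E'
from h import *
fbay(); plan([bay(.026,.064),bay(.036,.064)])
E
```

```text
bay x,y,z mm [ 1.   8.8 65.3] F bay [-0.6 -0.  -0.4] t 16.1
now [0.5395 0.0521 0.0653] yaw 11.25 q [-0.11  0.85 -0.12  1.94  0.26  0.36 -0.24] F [-0.6 -0.2 -0.4] open 0.778 t 16.1
(0.5351, 0.0688, 0.064, 11.3) travel [0.1147, -0.0071, 0.0084] rot [0.0006, -0.0, -0.0003] rows 0.3
(0.5331, 0.0786, 0.064, 11.3) travel [0.0667, -0.0003, 0.0] rot [0.0, 0.0, 0.0] rows 0.2
```

>>> play_rows --commands '[{"travel": [0.03, -0.007, 0.008], "delta_rot": [0, 0, 0], "gripper": 0.3}, {"travel": [0.055, -0.007, 0.008], "delta_rot": [0, 0, 0], "gripper": 0.3}, {"travel": [0.08, -0.007, 0.008], "delta_rot": [0, 0, 0], "gripper": 0.3}, {"travel": [0.1, -0.007, 0.008], "delta_rot": [0, 0, 0], "gripper": 0.3}, {"travel": [0.115, -0.007, 0.008], "delta_rot": [0, 0, 0], "gripper": 0.3}]'

```text
clock: 16.73
tool_pos: [0.5345, 0.069, 0.0632]
eef_rot: [0.634, 0.773, 0.0, 0.0]
contact_force: [1.4, -3.6, 1.5]
opening: 0.775
```

>>> play_rows --commands '[{"travel": [0.012, 0, 0], "delta_rot": [0, 0, 0], "gripper": 0.3}, {"travel": [0.024, 0, 0], "delta_rot": [0, 0, 0], "gripper": 0.3}, {"travel": [0.03, 0, 0], "delta_rot": [0, 0, 0], "gripper": 0.3}]'

```text
clock: 17.1
tool_pos: [0.5336, 0.0728, 0.0631]
eef_rot: [0.634, 0.773, -0.0, 0.0]
contact_force: [1.7, -6.0, 1.5]
opening: 0.774
```

>>> play_rows --commands '[{"travel": [0.012, 0, 0], "delta_rot": [0, 0, 0], "gripper": 0.3}, {"travel": [0.024, 0, 0], "delta_rot": [0, 0, 0], "gripper": 0.3}, {"travel": [0.036, 0, 0], "delta_rot": [0, 0, 0], "gripper": 0.3}, {"travel": [0.036, 0, 0], "delta_rot": [0, 0, 0], "gripper": 0.3}]'

```text
clock: 17.6
tool_pos: [0.533, 0.075, 0.0631]
eef_rot: [0.636, 0.772, -0.002, 0.002]
contact_force: [3.2, -9.1, 1.3]
opening: 0.773
```

```bash
python3 - <<'E'
from h import *
fbay(); plan([bay(.036,.019)])
E
```

```text
bay x,y,z mm [-0.8 32.4 63.1] F bay [ 1.4 -9.6  1.3] t 17.6
now [0.533  0.075  0.0631] yaw 11.06 q [-0.17  0.86 -0.1   1.96  0.25  0.34 -0.28] F [ 3.2 -9.1  1.3] open 0.773 t 17.6
(0.5331, 0.0786, 0.019, 11.3) travel [0.0251, 0.0053, 0.2941] rot [-0.0001, 0.0014, -0.0013] rows 0.7
```

>>> play_rows --commands '[{"travel": [0.008, 0, 0], "delta_rot": [0, 0, 0], "gripper": 0.3}, {"travel": [0.016, 0, 0], "delta_rot": [0, 0, 0], "gripper": 0.3}, {"travel": [0.024, 0, 0], "delta_rot": [0, 0, 0], "gripper": 0.3}, {"travel": [0.024, 0, 0], "delta_rot": [0, 0, 0], "gripper": 0.3}]' --force 60

```text
clock: 18.1
tool_pos: [0.5325, 0.0779, 0.0632]
eef_rot: [0.636, 0.772, -0.002, 0.002]
contact_force: [4.4, -10.6, 1.2]
opening: 0.77
```

```bash
python3 - <<'E'
from h import *
s=viewer.snapshot("wrist"); save(s,"w7"); w=cloud(s); st=r.get_state(); fbay()
M=rot(st["eef_rot"]); t=(w-np.array(st["tool_pos"]))@M
for z0 in range(-32,16,4):
    q=(abs(t[...,0])<.025)&(abs(t[...,1])<.025)&(t[...,2]>z0/1e3)&(t[...,2]<(z0+4)/1e3)
    if q.sum()>20: print(z0,q.sum(),(1000*np.percentile(t[q][:,0],[10,50,90])).round(1))
E
```

```text
bay x,y,z mm [-0.8 35.4 63.2] F bay [  1.1 -11.3   1.7] t 18.15
-28 4489 [-6.2  1.3  8.3]
-24 564 [8.8 9.2 9.7]
-20 534 [8.9 9.3 9.7]
-16 463 [8.9 9.3 9.8]
-12 434 [9.  9.4 9.8]
-8 1195 [ 9.3 11.5 13.3]
-4 352 [12.9 13.3 13.6]
0 1659 [13.3 17.5 22.3]
4 789 [14.1 19.4 22.9]
```

View pics/w7.png

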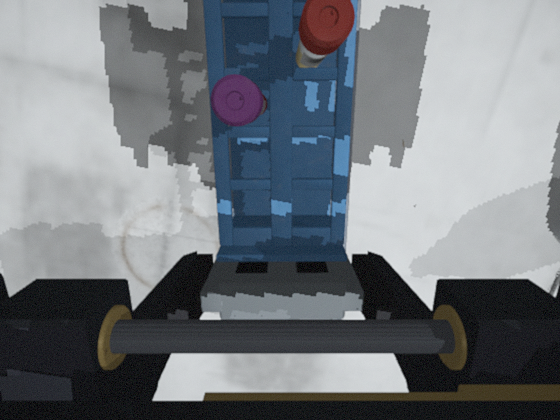

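Rack top and tubes in view at (280,150). The held plate at (280,285) is vertical and the rack resists with 11 N, so the buffer has been met. Lowering the plate.

>>> play_rows --commands '[{"travel": [0, 0, 0.05], "delta_rot": [0, 0, 0], "gripper": 0.3}, {"travel": [0, 0, 0.1], "delta_rot": [0, 0, 0], "gripper": 0.3}, {"travel": [0, 0, 0.15], "delta_rot": [0, 0, 0], "gripper": 0.3}, {"travel": [0, 0, 0.2], "delta_rot": [0, 0, 0], "gripper": 0.3}]'

```text
clock: 18.65
tool_pos: [0.532, 0.0777, 0.0332]
eef_rot: [0.636, 0.772, -0.002, 0.002]
contact_force: [2.8, -11.1, 6.3]
opening: 0.771
```

>>> play_rows --commands '[{"travel": [0, 0, 0.04], "delta_rot": [0, 0, 0], "gripper": 0.3}, {"travel": [0, 0, 0.07], "delta_rot": [0, 0, 0], "gripper": 0.3}, {"travel": [0, 0, 0.09], "delta_rot": [0, 0, 0], "gripper": 0.3}, {"travel": [0, 0, 0.098], "delta_rot": [0, 0, 0], "gripper": 0.3}, {"travel": [0, 0, 0.098], "delta_rot": [0, 0, 0], "gripper": 0.3}]'

```text
clock: 19.27
tool_pos: [0.5317, 0.0777, 0.0196]
eef_rot: [0.636, 0.772, -0.002, 0.002]
contact_force: [0.0, -11.3, 15.0]
opening: 0.774
```

```bash
python3 - <<'E'
from h import *
fbay(); plan([bay(.027,.0195)])
E
```

```text
bay x,y,z mm [-1.6 35.4 19.6] F bay [ -2.2 -11.1  15. ] t 19.275
now [0.5317 0.0777 0.0196] yaw 11.0 q [-0.19  0.94 -0.07  1.96  0.26  0.25 -0.3 ] F [  0.  -11.3  15. ] open 0.774 t 19.275
(0.5349, 0.0698, 0.0195, 11.3) travel [-0.0556, 0.0109, 0.001] rot [-0.0004, 0.0018, -0.0016] rows 0.1
```

>>> play_rows --commands '[{"travel": [0, 0, -0.007], "delta_rot": [0, 0, 0], "gripper": 0.3}, {"travel": [-0.01, 0, -0.007], "delta_rot": [0, 0, 0], "gripper": 0.3}, {"travel": [-0.02, 0.003, -0.007], "delta_rot": [0, 0, 0], "gripper": 0.3}, {"travel": [-0.03, 0.005, -0.007], "delta_rot": [0, 0, 0], "gripper": 0.3}, {"travel": [-0.03, 0.005, -0.007], "delta_rot": [0, 0, 0], "gripper": 0.3}]'

```text
clock: 19.9
tool_pos: [0.5319, 0.0776, 0.0197]
eef_rot: [0.634, 0.773, -0.001, -0.001]
contact_force: [-0.7, -3.6, 7.8]
opening: 0.775
```

>>> play_rows --commands '[{"travel": [-0.01, 0, 0], "delta_rot": [0, 0, 0], "gripper": 0.3}, {"travel": [-0.02, 0, 0], "delta_rot": [0, 0, 0], "gripper": 0.3}, {"travel": [-0.03, 0.002, 0], "delta_rot": [0, 0, 0], "gripper": 0.3}, {"travel": [-0.03, 0.002, 0], "delta_rot": [0, 0, 0], "gripper": 0.3}]'

```text
clock: 20.4
tool_pos: [0.5332, 0.0741, 0.0197]
eef_rot: [0.634, 0.773, -0.001, -0.001]
contact_force: [-1.2, -2.3, 7.1]
opening: 0.771
```

```bash
python3 - <<'E'
from h import *
fbay()
E
```

```text
bay x,y,z mm [-0.9 31.6 19.7] F bay [-1.6 -2.1  7.1] t 20.4
```

>>> play_rows --commands '[{"travel": [-0.01, 0, 0], "delta_rot": [0, 0, 0], "gripper": 0.3}, {"travel": [-0.02, 0, 0], "delta_rot": [0, 0, 0], "gripper": 0.3}, {"travel": [-0.03, 0, 0], "delta_rot": [0, 0, 0], "gripper": 0.3}, {"travel": [-0.035, 0, 0], "delta_rot": [0, 0, 0], "gripper": 0.3}, {"travel": [-0.035, 0, 0], "delta_rot": [0, 0, 0], "gripper": 0.3}]'

```text
clock: 21.02
tool_pos: [0.5338, 0.0722, 0.0197]
eef_rot: [0.633, 0.774, 0.001, -0.002]
contact_force: [-2.2, 2.7, 7.7]
opening: 0.769
```

```bash
python3 - <<'E'
from h import *
fbay()
E
```

```text
bay x,y,z mm [-0.6 29.6 19.7] F bay [-1.6  3.1  7.7] t 21.025
```

>>> play_rows --commands '[{"travel": [-0.01, 0, 0], "delta_rot": [0, 0, 0], "gripper": 0.3}, {"travel": [-0.02, 0, 0], "delta_rot": [0, 0, 0], "gripper": 0.3}, {"travel": [-0.03, 0, 0], "delta_rot": [0, 0, 0], "gripper": 0.3}, {"travel": [-0.03, 0, 0], "delta_rot": [0, 0, 0], "gripper": 0.3}]'

```text
clock: 21.52
tool_pos: [0.5348, 0.0696, 0.0197]
eef_rot: [0.632, 0.775, 0.002, -0.003]
contact_force: [-2.7, 6.2, 7.4]
opening: 0.772
```

>>> play_rows --commands '[{"travel": [0.01, 0, 0.005], "delta_rot": [0, 0, 0], "gripper": 1}, {"travel": [0.02, 0, 0.005], "delta_rot": [0, 0, 0], "gripper": 1}, {"travel": [0.02, 0, -0.005], "delta_rot": [0, 0, 0], "gripper": 1}, {"travel": [0.02, 0, -0.2], "delta_rot": [0, 0, 0], "gripper": 1}, {"travel": [0.02, 0, -0.6], "delta_rot": [0, 0, 0], "gripper": 1}, {"travel": [-0.2, 0, -0.87], "delta_rot": [0, 0, 0], "gripper": 1}, {"travel": [-0.76, 0, -0.87], "delta_rot": [0, 0, 0], "gripper": 1}, {"travel": [-0.76, 0, -0.87], "delta_rot": [0, 0, 0], "gripper": 1}, {"travel": [-0.76, 0, -0.87], "delta_rot": [0, 0, 0], "gripper": 1}]'

```text
clock: 22.65
tool_pos: [0.5584, -0.0503, 0.1498]
eef_rot: [0.636, 0.772, -0.001, 0.0]
contact_force: [-0.1, 1.6, 0.3]
opening: 0.998
```

```bash
python3 - <<'E'
from h import *
fbay(); look("w8")
E
```

```text
bay x,y,z mm [ -0.5 -95.4 149.8] F bay [0.2 1.6 0.3] t 22.65
profile mm from -15: [27, 27, 39, 43, 44, 44, 44, 44, 44, 44, 44, 44, 44, 44, 43, 45, 46, 46, 46, 46, 46, 46, 46, 46, 46, 46, 46, 46, 46, 46, 46, 46, 46, 46, 45, 46, 46, 46, 46, 46, 46, 46, 46, 46, 46, 46, 46, 46, 46, 46, 46, 45, None, None, 64, 70, 70, 70, 69, None, 60, 60, 60, 59, None, None, None, None, None, None, None, None, None, None, None, None, None, None, None, None, None, None, None, None, None, None, None, None, None, None]
```

View pics/w8.png

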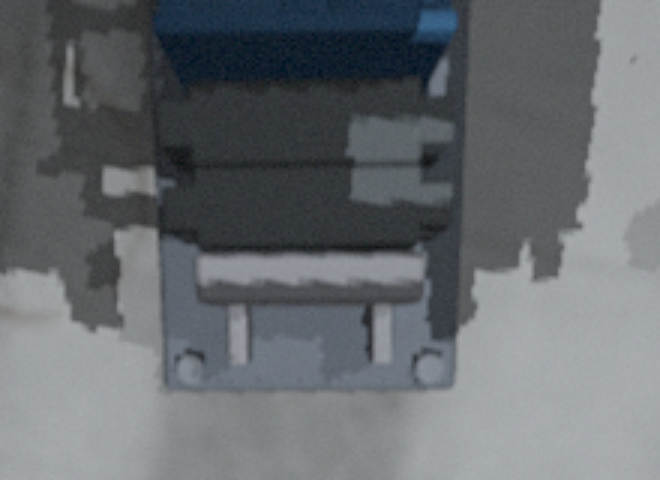

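The plates stand at 0–18 and 18–36 mm, both on the floor. The rack face appears around 38 mm, so there may be a gap of 1–2 mm. I'll look closer before deciding on a third plate.

>>> play_rows --commands '[{"travel": [0.06, 0, 0.3], "delta_rot": [0, 0, 0], "gripper": 1}, {"travel": [0.13, 0, 0.6], "delta_rot": [0, 0, 0], "gripper": 1}, {"travel": [0.13, 0, 0.6], "delta_rot": [0, 0, 0], "gripper": 1}, {"travel": [0.13, 0, 0.6], "delta_rot": [0, 0, 0], "gripper": 1}]'

```text
clock: 23.2
tool_pos: [0.5554, -0.0276, 0.061]
eef_rot: [0.634, 0.774, 0.0, 0.0]
contact_force: [-0.1, -0.5, -0.1]
opening: 1.001
```

```bash
python3 - <<'E'
from h import *
fbay(); look("w9",(160,0,420,170))
w=cloud(viewer.snapshot("wrist")); a=np.radians(YAW); d=w[...,:2]-S
bx=np.cos(a)*d[...,0]+np.sin(a)*d[...,1]; by=-np.sin(a)*d[...,0]+np.cos(a)*d[...,1]
for x0 in (-20,-10,0,10,20):
    c=np.argmin(np.nanmean(np.where((by>.02)&(by<.045),abs(bx-x0/1e3),np.nan),0)) ; 
    m=(by[:,c]>.028)&(by[:,c]<.048); print(x0,[(round(1e3*float(y),1),round(1e3*float(z))) for y,z in zip(by[m,c],w[m,c,2])][::-1])
E
```

```text
bay x,y,z mm [  1.  -72.5  61. ] F bay [-0.2 -0.4 -0.1] t 23.2
profile mm from -15: [28, 28, None, 43, 44, 44, 44, 44, 44, 44, 44, 44, 44, 44, 43, 45, 46, 46, 46, 46, 46, 46, 46, 46, 46, 46, 46, 46, 46, 46, 46, 46, 46, 45, 46, 46, 46, 46, 46, 46, 46, 46, 46, 46, 46, 46, 46, 46, 46, 46, 46, 45, None, None, 65, 70, 70, 70, 69, None, 61, 60, None, None, None, None, None, None, None, None, None, None, None, None, None, None, None, None, None, None, None, None, None, None, None, None, None, None, None, None]
-20 [(28.4, 45), (28.7, 45), (29.2, 45), (29.4, 46), (29.8, 46), (30.3, 46), (30.8, 45), (31.3, 45), (31.6, 45), (32.0, 45), (32.4, 45), (32.8, 45), (33.0, 47), (33.5, 46), (33.9, 46), (34.6, 44), (35.0, 45), (35.3, 45), (35.7, 45), (36.1, 45), (39.6, 29), (39.2, 33), (39.4, 35), (39.5, 36), (39.3, 39), (39.2, 41), (39.4, 43), (39.4, 44), (39.4, 46), (39.4, 48), (39.1, 51), (39.5, 51), (39.7, 52), (39.2, 56), (39.4, 56), (39.4, 58), (39.6, 59), (39.5, 60), (39.4, 62), (39.2, 65), (39.4, 65), (39.2, 67), (39.2, 69), (39.3, 70), (39.5, 70), (40.0, 69), (40.6, 68), (40.3, 70), (41.1, 69)
[... 2029 characters left out ...]
 (42.1, 70), (42.8, 69), (42.4, 71)]
20 [(28.3, 45), (28.7, 46), (29.1, 46), (29.7, 45), (30.0, 45), (30.5, 45), (30.8, 45), (31.2, 45), (31.6, 46), (32.2, 44), (32.3, 46), (32.9, 45), (33.2, 45), (33.7, 45), (33.9, 46), (34.4, 45), (34.8, 45), (35.1, 46), (35.6, 46), (36.0, 45), (36.7, 44), (39.6, 32), (39.6, 34), (39.6, 36), (39.7, 37), (39.5, 40), (39.4, 43), (39.6, 44), (39.8, 45), (39.7, 47), (39.7, 49), (39.7, 50), (39.5, 53), (39.5, 54), (39.7, 55), (39.8, 56), (39.8, 58), (39.6, 60), (39.6, 61), (39.7, 62), (40.0, 63), (39.8, 65), (39.2, 69), (39.6, 69), (39.9, 69), (40.3, 68), (40.5, 69), (40.9, 68), (40.7, 70), (41.0, 70), (41.8, 69), (42.0, 69), (42.1, 70), (42.4, 70), (43.1, 69)]
```

View pics/w9.png

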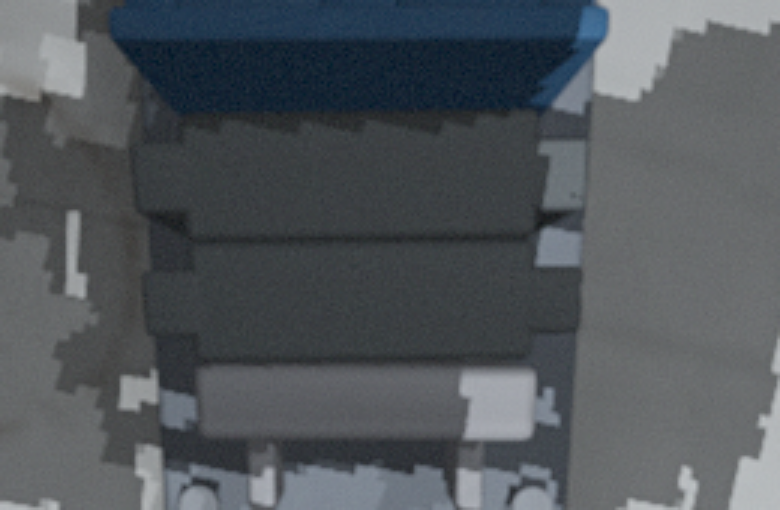

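There is a real gap. The rack wall at (360,75) is visible below the plate tops, its face at 39.5 mm against the plate edge at 36.5 mm. The rack is still loose, so a third plate is needed.

```bash
python3 - <<'E'
from h import *
plan([(.57,-.12,.18,50),(.61,-.24,.18,85),(.6285,-.333,.13,102.3)])
E
```

```text
now [ 0.5561 -0.0285  0.0617] yaw 11.29 q [ 0.05  0.87 -0.15  1.9   0.3   0.39 -0.12] F [0.1 0.1 0.5] open 0.998 t 23.3
(0.57, -0.12, 0.18, 50) travel [-0.6165, -0.026, -0.7882] rot [0.0009, 0.0005, -0.2151] rows 3.6
(0.61, -0.24, 0.18, 85) travel [-0.7185, -0.4414, 0.0] rot [0.0, 0.0, -0.1944] rows 3.3
(0.6285, -0.333, 0.13, 102.3) travel [-0.1769, -0.6069, 0.3333] rot [0.0, 0.0, -0.0961] rows 1.7
```

>>> play_rows --commands '[{"travel": [-0.1, 0, -0.35], "delta_rot": [0, 0, -0.05], "gripper": 1}, {"travel": [-0.3, -0.01, -0.7], "delta_rot": [0, 0, -0.1], "gripper": 1}, {"travel": [-0.5, -0.02, -0.788], "delta_rot": [0, 0, -0.16], "gripper": 1}, {"travel": [-0.617, -0.026, -0.788], "delta_rot": [0, 0, -0.2151], "gripper": 1}]'

```text
clock: 23.8
tool_pos: [0.5706, -0.1232, 0.1818]
eef_rot: [0.341, 0.94, -0.0, 0.003]
contact_force: [-0.1, -0.5, 0.4]
opening: 0.999
```

>>> play_rows --commands '[{"travel": [-0.18, -0.11, 0], "delta_rot": [0, 0, -0.05], "gripper": 1}, {"travel": [-0.36, -0.22, 0], "delta_rot": [0, 0, -0.1], "gripper": 1}, {"travel": [-0.54, -0.33, 0], "delta_rot": [0, 0, -0.15], "gripper": 1}, {"travel": [-0.718, -0.441, 0], "delta_rot": [0, 0, -0.1944], "gripper": 1}]'

```text
clock: 24.3
tool_pos: [0.6094, -0.2421, 0.1801]
eef_rot: [0.042, 0.999, -0.001, 0.001]
contact_force: [1.4, 0.5, 0.2]
opening: 0.999
```

>>> play_rows --commands '[{"travel": [-0.09, -0.3, 0.15], "delta_rot": [0, 0, -0.05], "gripper": 1}, {"travel": [-0.177, -0.607, 0.333], "delta_rot": [0, 0, -0.0961], "gripper": 1}, {"travel": [-0.177, -0.607, 0.333], "delta_rot": [0, 0, -0.0961], "gripper": 1}, {"travel": [-0.177, -0.607, 0.333], "delta_rot": [0, 0, -0.0961], "gripper": 1}, {"travel": [-0.177, -0.607, 0.333], "delta_rot": [0, 0, -0.0961], "gripper": 1}]'

```text
clock: 24.92
tool_pos: [0.6286, -0.3313, 0.1302]
eef_rot: [-0.108, 0.994, -0.0, 0.001]
contact_force: [-0.1, -0.2, -0.2]
opening: 1.001
```

```bash
python3 - <<'E'
from h import *
s=viewer.snapshot("wrist"); w=cloud(s)
comp(w,.032,.046,(.57,.69,-.40,-.26))
plan([(.6285,-.333,.0125,102.3)])
E
```

```text
comp 0.032 0.046 1982 px [279. 214.] zmed 0.0392 ((0.6293373107910156, -0.332473486661911), (0.018481208011507988, 0.06843389570713043), 10.951359748840332)
now [ 0.6285 -0.3314  0.13  ] yaw 102.42 q [ 0.74  1.01 -0.71  1.35  0.69  1.03  1.7 ] F [ 0.6 -0.2  0.8] open 1.005 t 24.975
(0.6285, -0.333, 0.0125, 102.3) travel [0.0041, -0.0098, 0.7834] rot [-0.0002, 0.0006, 0.0007] rows 1.9
```

>>> play_rows --commands '[{"travel": [-0.004, -0.009, 0.4], "delta_rot": [0, 0, 0.008], "gripper": 1}, {"travel": [-0.004, -0.009, 0.75], "delta_rot": [0, 0, 0.008], "gripper": 1}, {"travel": [-0.004, -0.009, 0.78], "delta_rot": [0, 0, 0.008], "gripper": 1}, {"travel": [-0.004, -0.009, 0.78], "delta_rot": [0, 0, 0.008], "gripper": 1}, {"travel": [-0.004, -0.009, 0.78], "delta_rot": [0, 0, 0.008], "gripper": 0.3}, {"travel": [-0.004, -0.009, 0.78], "delta_rot": [0, 0, 0.008], "gripper": 0.3}, {"travel": [-0.004, -0.009, 0.78], "delta_rot": [0, 0, 0.008], "gripper": 0.3}, {"travel": [-0.004, -0.009, 0.78], "delta_rot": [0, 0, 0.008], "gripper": 0.3}]' --force 55

```text
clock: 25.98
tool_pos: [0.6297, -0.3344, 0.0133]
eef_rot: [-0.094, 0.996, -0.001, 0.001]
contact_force: [-2.1, 0.8, 6.7]
opening: 0.774
```

```bash
python3 - <<'E'
from h import *
plan([(.628,-.328,.15,100),(.60,-.20,.18,65),(.57,-.11,.17,25),bay(-.09,.15)])
E
```

```text
now [ 0.6297 -0.3344  0.0133] yaw 100.84 q [ 0.71  1.15 -0.63  1.37  0.78  0.87  1.61] F [-2.1  0.8  6.7] open 0.774 t 25.975
(0.628, -0.328, 0.15, 100) travel [0.0009, 0.043, -0.9115] rot [-0.0004, 0.0008, 0.0047] rows 2.2
(0.6, -0.2, 0.18, 65) travel [0.0357, 0.8728, -0.2] rot [0.0, 0.0, 0.1944] rows 3.3
(0.57, -0.11, 0.17, 25) travel [0.4348, 0.4593, 0.0667] rot [0.0, 0.0, 0.2222] rows 3.7
(0.5578, -0.045, 0.15, 11.3) travel [0.4271, 0.1094, 0.1333] rot [0.0, 0.0, 0.0761] rows 1.3
```

>>> play_rows --commands '[{"travel": [0, 0, -0.3], "delta_rot": [0, 0, 0.0047], "gripper": 0.3}, {"travel": [0, 0.02, -0.7], "delta_rot": [0, 0, 0.0047], "gripper": 0.3}, {"travel": [0.001, 0.043, -0.91], "delta_rot": [0, 0, 0.0047], "gripper": 0.3}, {"travel": [0.001, 0.043, -0.91], "delta_rot": [0, 0, 0.0047], "gripper": 0.3}]'

```text
clock: 26.48
tool_pos: [0.629, -0.328, 0.1513]
eef_rot: [-0.087, 0.996, -0.001, 0.003]
contact_force: [0.1, 0.8, -1.2]
opening: 0.77
```

>>> play_rows --commands '[{"travel": [0.01, 0.22, -0.1], "delta_rot": [0, 0, 0.05], "gripper": 0.3}, {"travel": [0.02, 0.44, -0.2], "delta_rot": [0, 0, 0.1], "gripper": 0.3}, {"travel": [0.03, 0.66, -0.2], "delta_rot": [0, 0, 0.15], "gripper": 0.3}, {"travel": [0.036, 0.873, -0.2], "delta_rot": [0, 0, 0.1944], "gripper": 0.3}]'

```text
clock: 26.98
tool_pos: [0.5977, -0.1991, 0.1763]
eef_rot: [0.219, 0.976, -0.0, -0.001]
contact_force: [0.1, -0.0, -1.0]
opening: 0.768
```

>>> play_rows --commands '[{"travel": [0.11, 0.12, 0.02], "delta_rot": [0, 0, 0.055], "gripper": 0.3}, {"travel": [0.22, 0.24, 0.04], "delta_rot": [0, 0, 0.11], "gripper": 0.3}, {"travel": [0.33, 0.36, 0.06], "delta_rot": [0, 0, 0.165], "gripper": 0.3}, {"travel": [0.435, 0.459, 0.067], "delta_rot": [0, 0, 0.2222], "gripper": 0.3}]'

```text
clock: 27.48
tool_pos: [0.5676, -0.1092, 0.166]
eef_rot: [0.539, 0.842, -0.001, -0.001]
contact_force: [-0.7, 0.8, -0.5]
opening: 0.773
```

>>> play_rows --commands '[{"travel": [0.2, 0.05, 0.06], "delta_rot": [0, 0, 0.05], "gripper": 0.3}, {"travel": [0.427, 0.109, 0.133], "delta_rot": [0, 0, 0.0761], "gripper": 0.3}, {"travel": [0.427, 0.109, 0.133], "delta_rot": [0, 0, 0.0761], "gripper": 0.3}, {"travel": [0.427, 0.109, 0.133], "delta_rot": [0, 0, 0.0761], "gripper": 0.3}, {"travel": [0.427, 0.109, 0.133], "delta_rot": [0, 0, 0.0761], "gripper": 0.3}]'

```text
clock: 28.1
tool_pos: [0.5567, -0.0467, 0.1475]
eef_rot: [0.635, 0.773, -0.0, 0.0]
contact_force: [-0.2, -0.2, -0.8]
opening: 0.772
```

```bash
python3 - <<'E'
from h import *
look("w10"); fbay(); plan([bay(.024,.15),bay(.024,.064)])
E
```

```text
profile mm from -15: [26, 27, 7, 43, 44, 44, 44, 44, 44, 44, 44, 44, 44, 44, 44, 43, 46, 46, 46, 46, 46, 46, 46, 46, 46, 46, 46, 46, 46, 46, 46, 46, 46, 45, 46, 46, 46, 46, 46, 46, 46, 46, 46, 46, 46, 46, 46, 46, 46, 46, 46, 46, None, None, 64, 70, 70, 70, 69, None, 60, 60, 60, 60, 60, 60, 60, None, None, None, None, None, None, None, None, None, None, None, None, None, None, None, None, None, None, None, None, None, None, None]
held: front face tool x 0.0075 yc [-0.0293  0.0292] bottom tool z 0.0115
bay x,y,z mm [ -1.3 -91.3 147.6] F bay [ 0.1 -0.2 -0.4] t 28.15
now [ 0.5568 -0.0465  0.1476] yaw 11.21 q [ 0.15  0.74 -0.26  1.85  0.31  0.59 -0.1 ] F [ 0.1 -0.2 -0.4] open 0.774 t 28.15
(0.5355, 0.0668, 0.15, 11.3) travel [0.7687, 0.0075, -0.0166] rot [-0.0, 0.0002, -0.0005] rows 1.8
(0.5355, 0.0668, 0.064, 11.3) travel [0.0, 0.0, 0.5733] rot [0.0, 0.0, 0.0] rows 1.4
```

>>> play_rows --commands '[{"travel": [0.38, 0, 0], "delta_rot": [0, 0, 0], "gripper": 0.3}, {"travel": [0.76, 0, 0], "delta_rot": [0, 0, 0], "gripper": 0.3}, {"travel": [0.769, 0, 0.2], "delta_rot": [0, 0, 0], "gripper": 0.3}, {"travel": [0.769, 0, 0.45], "delta_rot": [0, 0, 0], "gripper": 0.3}, {"travel": [0.769, 0, 0.555], "delta_rot": [0, 0, 0], "gripper": 0.3}, {"travel": [0.769, 0, 0.555], "delta_rot": [0, 0, 0], "gripper": 0.3}, {"travel": [0.769, 0, 0.555], "delta_rot": [0, 0, 0], "gripper": 0.3}]'

```text
clock: 29.02
tool_pos: [0.5349, 0.068, 0.0654]
eef_rot: [0.634, 0.773, 0.001, 0.001]
contact_force: [-0.4, 0.5, -0.7]
opening: 0.775
```

```bash
python3 - <<'E'
from h import *
fbay(); plan([bay(.038,.063),bay(.048,.063)])
E
```

```text
bay x,y,z mm [-0.3 25.2 65.4] F bay [-0.3  0.6 -0.7] t 29.025
now [0.5349 0.068  0.0654] yaw 11.29 q [-0.12  0.85 -0.15  1.95  0.34  0.36 -0.34] F [-0.4  0.5 -0.7] open 0.775 t 29.025
(0.5328, 0.0806, 0.063, 11.3) travel [0.0855, 0.0025, 0.0162] rot [0.0006, -0.0, -0.0001] rows 0.2
(0.5308, 0.0904, 0.063, 11.3) travel [0.0667, -0.0003, 0.0] rot [0.0, 0.0, 0.0] rows 0.2
```

>>> play_rows --commands '[{"travel": [0.02, 0.001, 0.01], "delta_rot": [0, 0, 0], "gripper": 0.3}, {"travel": [0.04, 0.002, 0.01], "delta_rot": [0, 0, 0], "gripper": 0.3}, {"travel": [0.06, 0.002, 0.01], "delta_rot": [0, 0, 0], "gripper": 0.3}, {"travel": [0.08, 0.002, 0.01], "delta_rot": [0, 0, 0], "gripper": 0.3}, {"travel": [0.1, 0.002, 0.01], "delta_rot": [0, 0, 0], "gripper": 0.3}]'

```text
clock: 29.65
tool_pos: [0.5328, 0.0774, 0.0638]
eef_rot: [0.636, 0.772, -0.002, 0.003]
contact_force: [2.9, -11.9, 3.7]
opening: 0.772
```

>>> play_rows --commands '[{"travel": [0.014, 0, 0], "delta_rot": [0, 0, 0], "gripper": 0.3}, {"travel": [0.028, 0, 0], "delta_rot": [0, 0, 0], "gripper": 0.3}, {"travel": [0.042, 0, 0], "delta_rot": [0, 0, 0], "gripper": 0.3}, {"travel": [0.056, 0, 0], "delta_rot": [0, 0, 0], "gripper": 0.3}, {"travel": [0.07, 0, 0], "delta_rot": [0, 0, 0], "gripper": 0.3}, {"travel": [0.07, 0, 0], "delta_rot": [0, 0, 0], "gripper": 0.3}]'

```text
clock: 30.4
tool_pos: [0.5307, 0.0863, 0.0638]
eef_rot: [0.637, 0.771, -0.003, 0.003]
contact_force: [2.2, -12.4, 4.6]
opening: 0.772
```

```bash
python3 - <<'E'
from h import *
fbay()
E
```

```text
bay x,y,z mm [-0.8 44.  63.8] F bay [ -0.2 -12.6   4.6] t 30.4
```

Need about 4–5 mm more so the back face clears plate 2.

>>> play_rows --commands '[{"travel": [0.01, 0, 0], "delta_rot": [0, 0, 0], "gripper": 0.3}, {"travel": [0.02, 0, 0], "delta_rot": [0, 0, 0], "gripper": 0.3}, {"travel": [0.03, 0, 0], "delta_rot": [0, 0, 0], "gripper": 0.3}, {"travel": [0.03, 0, 0], "delta_rot": [0, 0, 0], "gripper": 0.3}]'

```text
clock: 30.9
tool_pos: [0.5299, 0.0899, 0.0638]
eef_rot: [0.637, 0.771, -0.003, 0.004]
contact_force: [3.0, -14.3, 3.6]
opening: 0.77
```

```bash
python3 - <<'E'
from h import *
fbay(); s=viewer.snapshot("wrist"); w=cloud(s); st=r.get_state()
M=rot(st["eef_rot"]); t=(w-np.array(st["tool_pos"]))@M
for z0 in (-24,-20,-16,-12,-8):
    q=(abs(t[...,0])<.025)&(abs(t[...,1])<.025)&(t[...,2]>z0/1e3)&(t[...,2]<(z0+4)/1e3)
    if q.sum()>20: print(z0,q.sum(),(1000*np.percentile(t[q][:,0],[10,50,90])).round(1))
E
```

```text
bay x,y,z mm [-0.9 47.7 63.8] F bay [  0.1 -14.6   3.6] t 30.9
-24 550 [8.5 9.1 9.6]
-20 541 [8.5 9.1 9.7]
-16 460 [8.7 9.2 9.7]
-12 432 [8.6 9.2 9.7]
-8 1205 [ 8.9 11.  13.1]
```

>>> play_rows --commands '[{"travel": [0.006, 0, 0.05], "delta_rot": [0, 0, 0], "gripper": 0.3}, {"travel": [0.006, 0, 0.1], "delta_rot": [0, 0, 0], "gripper": 0.3}, {"travel": [0.006, 0, 0.15], "delta_rot": [0, 0, 0], "gripper": 0.3}, {"travel": [0.006, 0, 0.2], "delta_rot": [0, 0, 0], "gripper": 0.3}]'

```text
clock: 31.45
tool_pos: [0.5305, 0.0899, 0.0341]
eef_rot: [0.638, 0.77, -0.003, 0.004]
contact_force: [3.3, -15.4, 7.0]
opening: 0.777
```

>>> play_rows --commands '[{"travel": [0, 0, 0.04], "delta_rot": [0, 0, 0], "gripper": 0.3}, {"travel": [0, 0, 0.075], "delta_rot": [0, 0, 0], "gripper": 0.3}, {"travel": [0, 0, 0.095], "delta_rot": [0, 0, 0], "gripper": 0.3}, {"travel": [0, 0, 0.105], "delta_rot": [0, 0, 0], "gripper": 0.3}, {"travel": [0, 0, 0.105], "delta_rot": [0, 0, 0], "gripper": 0.3}]'

```text
clock: 32.08
tool_pos: [0.5303, 0.0899, 0.0191]
eef_rot: [0.637, 0.77, -0.003, 0.004]
contact_force: [2.7, -15.4, 13.2]
opening: 0.774
```

```bash
python3 - <<'E'
from h import *
fbay()
E
```

```text
bay x,y,z mm [-0.6 47.6 19.1] F bay [ -0.3 -15.7  13.2] t 32.075
```

>>> play_rows --commands '[{"travel": [-0.01, 0, -0.005], "delta_rot": [0, 0, 0], "gripper": 0.3}, {"travel": [-0.02, 0, -0.005], "delta_rot": [0, 0, 0], "gripper": 0.3}, {"travel": [-0.03, 0, -0.005], "delta_rot": [0, 0, 0], "gripper": 0.3}, {"travel": [-0.04, 0, -0.005], "delta_rot": [0, 0, 0], "gripper": 0.3}, {"travel": [-0.05, 0, -0.005], "delta_rot": [0, 0, 0], "gripper": 0.3}, {"travel": [-0.055, 0, -0.005], "delta_rot": [0, 0, 0], "gripper": 0.3}, {"travel": [-0.055, 0, -0.005], "delta_rot": [0, 0, 0], "gripper": 0.3}]'

```text
clock: 32.95
tool_pos: [0.5308, 0.0881, 0.0192]
eef_rot: [0.635, 0.772, -0.001, 0.002]
contact_force: [1.2, -3.5, 6.1]
opening: 0.773
```

```bash
python3 - <<'E'
from h import *
fbay(); plan([])
E
```

```text
bay x,y,z mm [-0.5 45.8 19.2] F bay [ 0.5 -3.7  6.1] t 32.95
now [0.5308 0.0881 0.0192] yaw 11.13 q [-0.19  0.94 -0.1   1.96  0.34  0.26 -0.39] F [ 1.2 -3.5  6.1] open 0.773 t 32.95
```

>>> play_rows --commands '[{"travel": [-0.01, 0, 0.003], "delta_rot": [0, 0, 0], "gripper": 0.3}, {"travel": [-0.015, 0, 0.003], "delta_rot": [0, 0, 0], "gripper": 0.3}, {"travel": [-0.015, 0, 0.003], "delta_rot": [0, 0, 0], "gripper": 0.3}, {"travel": [-0.01, 0, 0.003], "delta_rot": [0, 0, 0], "gripper": 1}, {"travel": [-0.01, 0, 0.003], "delta_rot": [0, 0, 0], "gripper": 1}, {"travel": [-0.01, 0, 0], "delta_rot": [0, 0, 0], "gripper": 1}, {"travel": [-0.01, 0, -0.2], "delta_rot": [0, 0, 0], "gripper": 1}, {"travel": [-0.01, 0, -0.6], "delta_rot": [0, 0, 0], "gripper": 1}, {"travel": [-0.2, 0, -0.87], "delta_rot": [0, 0, 0], "gripper": 1}, {"travel": [-0.6, 0, -0.87], "delta_rot": [0, 0, 0], "gripper": 1}, {"travel": [-0.8, 0, -0.6], "delta_rot": [0, 0, 0], "gripper": 1}, {"travel": [-0.8, 0, -0.6], "delta_rot": [0, 0, 0], "gripper": 1}]'

```text
clock: 34.45
tool_pos: [0.5515, -0.031, 0.1056]
eef_rot: [0.636, 0.772, -0.003, -0.001]
contact_force: [-0.1, -0.4, 0.1]
opening: 1.003
```

```bash
python3 - <<'E'
from h import *
fbay(); look("w11",(140,0,430,190)); st=viewer.snapshot("top"); save(st,"t2")
w=cloud(st); comp(w,.06,.08,(.47,.55,-.22,-.13)); comp(w,.01,.025,(.57,.67,-.24,-.14)); comp(w,.034,.046,(.37,.47,-.38,-.27))
plan([])
E
```

```text
bay x,y,z mm [ -3.5 -75.1 105.6] F bay [-0.1 -0.3  0.1] t 34.45
profile mm from -15: [27, 28, None, 43, 44, 44, 44, 44, 44, 44, 44, 44, 44, 44, 43, 46, 46, 46, 46, 46, 46, 46, 46, 46, 46, 46, 46, 46, 46, 46, 46, 46, 45, 46, 46, 46, 46, 46, 46, 46, 46, 46, 46, 46, 46, 46, 46, 46, 46, 46, 45, 46, 46, 46, 46, 46, 46, 46, 46, 46, 46, 46, 46, 46, 46, 46, 46, 46, 64, 63, None, None, None, None, None, None, None, None, None, None, None, None, None, None, None, None, None, None, None, None]
 comp 0.01 0.025 82 px [343. 177.] zmed 0.0185 ((0.6416771411895752, -0.18767628073692322), (0.011459277011454105, 0.04185707867145538), 3.332935094833374)
 comp 0.034 0.046 291 px [416. 284.] zmed 0.0397 ((0.4167693555355072, -0.32472580671310425), (0.017597002908587456, 0.06834398210048676), 1.3411086797714233)
now [ 0.5532 -0.0261  0.1078] yaw 11.36 q [ 0.1   0.8  -0.23  1.89  0.34  0.5  -0.17] F [0.4 0.9 0.8] open 1.002 t 34.55
```

View pics/w11.png

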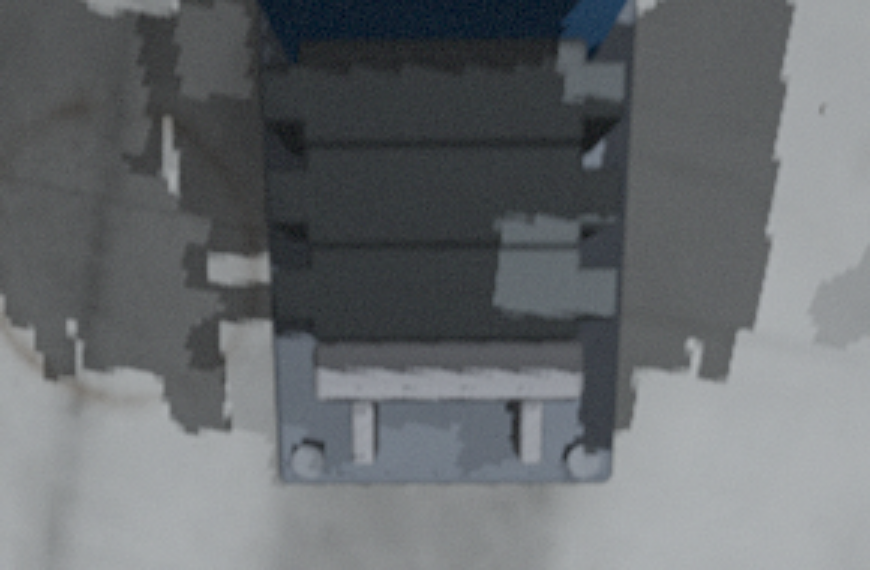

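>>> play_rows --commands '[{"travel": [-0.1, 0, -0.4], "delta_rot": [0, 0, 0], "gripper": 1}, {"travel": [-0.1, 0, -0.8], "delta_rot": [0, 0, 0], "gripper": 1}, {"travel": [-0.1, 0, -1], "delta_rot": [0, 0, 0], "gripper": 1}, {"travel": [-0.1, 0, -1], "delta_rot": [0, 0, 0], "gripper": 1}, {"travel": [-0.1, 0, -1], "delta_rot": [0, 0, 0], "gripper": 1}, {"travel": [-0.1, 0, -1], "delta_rot": [0, 0, 0], "gripper": 1}]'

```text
clock: 35.3
tool_pos: [0.5555, -0.0413, 0.2568]
eef_rot: [0.633, 0.774, -0.001, -0.001]
contact_force: [-0.4, -0.4, 1.1]
opening: 1.001
```

```bash
python3 - <<'E'
from h import *
for c in ("wrist","side"):
    w=cloud(viewer.snapshot(c)); print(c); comp(w,.06,.08,(.45,.57,-.24,-.12)); comp(w,.01,.025,(.57,.67,-.24,-.14)); comp(w,.034,.046,(.37,.47,-.38,-.27)); comp(w,.06,.076,(.48,.6,.085,.12)); comp(w,.037,.051,(.48,.6,.0,.105))
fbay()
E
```

```text
wrist
 comp 0.06 0.08 2148 px [223. 289.] zmed 0.071 ((0.5121702551841736, -0.17561548948287964), (0.061518047004938126, 0.06139868125319481), 73.70592498779297)
 comp 0.01 0.025 1040 px [309. 292.] zmed 0.0181 ((0.6221705675125122, -0.18934573233127594), (0.05245285853743553, 0.054493747651576996), 12.128959655761719)
 comp 0.034 0.046 340 px [144. 367.] zmed 0.0393 ((0.4189433157444, -0.3343205153942108), (0.017999107018113136, 0.051653631031513214), 0.3430717885494232)
 comp 0.06 0.076 477 px [284.  37.] zmed 0.0688 ((0.527686357498169, 0.09937876462936401), (0.06171001121401787, 0.007423113565891981), 11.386555671691895)
 comp 0.037 0.051 4185 px [283.  77.] zmed 0.0451 ((0.5346843600273132, 0.06388649344444275), (0.06898830831050873, 0.06631702184677124), 11.166258811950684)
side
 comp 0.06 0.08 652 px [330. 226.] zmed 0.0714 ((0.5115876793861389, -0.18036076426506042), (0.06073002144694328, 0.06158335879445076), 80.89105987548828)
 comp 0.01 0.025 369 px [357. 211.] zmed 0.0182 ((0.6217465996742249, -0.19400562345981598), (0.05365950986742973, 0.054686956107616425), 73.02278137207031)
 comp 0.034 0.046 340 px [378. 303.] zmed 0.0394 ((0.41859307885169983, -0.3297244608402252), (0.020182056352496147, 0.06835083663463593), 0.9840983748435974)
 comp 0.06 0.076 91 px [222. 172.] zmed 0.0663 ((0.5286914706230164, 0.09677249193191528), (0.06534732133150101, 0.015017004683613777), 8.653581619262695)
 comp 0.037 0.051 725 px [237. 183.] zmed 0.0451 ((0.5346294045448303, 0.060713715851306915), (0.07105862349271774, 0.07087355852127075), 11.915220260620117)
bay x,y,z mm [ -1.4 -86.3 256.9] F bay [ 0.8 -0.7  0.6] t 35.4
```

Cup, tape and the spare plate are where they started. The stop, plates and rack form one continuous row. Handing in.

```bash
python3 -c "
from plant import r
print(r.finish_job())"
```

```text
the job is handed in; nothing more can be done
None
```

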